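# Unclamp the welding jig, load the tube carrier, latch it and shut the jig

### The arm

A 6-joint arm with a two-finger parallel gripper is mounted at the origin on the work surface. World frame = base frame: x ahead of the robot, y to its left, z up, the work surface at z = 0. Lengths are in mm, angles in rad, forces in N, time in s.
With the tool pointing down it reaches from about 275 to 1000 mm from the base axis. Payload 8.4 kg.
Tool frame: the origin (TCP) lies on the centre line of the jaws, within the pads' length; the fingertips stand 22 mm ahead of it and the grasp point (between the pads) lies 3 mm ahead of it; z points along the fingers, x is the direction in which the jaws open and shut, and the axes are right-handed (so a half turn about z gives the same grasp; the last joint's range is limited). The gripper opens to 85 mm and grips with 20 to 120 N. Pads are 22 mm wide; open, the fingers measure 114 mm over their backs; the gripper's body (76 mm by 85 mm) begins 54 mm behind the grasp point. The pads swing forward as they close: fully open they stand 13 mm farther back than shut.
Start: joints at [1.117, 0.353, 1.633, -0, 1.155, -0.002], TCP at [272.865, 562.292, 253.281] pointing down, gripper open.
Joint ranges: [-2.63, 2.63], [-0.92, 2.1], [0.06, 2.66], [-1.3, 4.44], [0, 2.69], [-3.02, 3.02]. Speed limits (rad/s): [2.22, 2.22, 2.79, 3.14, 3.14, 3.14].

### API

Orientations are given as [roll, pitch, yaw] about the fixed x, y, z axes, in that order (R = Rz(yaw) Ry(pitch) Rx(roll)).
In Python, from rig import status, viewer, job gives the robot as it stands.
- The arm moves only by the tool send_rows, never from a script. Its argument "plan" is a list of rows, each a list of 3 entries, a list of its own where there are three numbers: the shift along the tool's x, y, z in m, then the turn, a rotation vector about the tool's x, y, z in rad, then the opening, from -1 (shut) to 1 (fully open). In form: [[[x, y, z], [rx, ry, rz], jaw], ...]. A call has exactly 5 rows; each row is the pose to reach, as a shift and turn from the pose measured when the call began, along the tool's axes at that moment; what a row does not reach only later rows make up. A row lasts 1/12 s, in which the tool goes at most 41.7 mm and 7.16 degrees, less where a joint would pass 70% of its speed; a pose out of reach is approached as far as the arm can. A call with a gripper value outside its range is refused whole. The fingers move at their own pace and stop on an object; "squeeze" is the grip in N (left out, the last holds). Time passes only in rows, so rows that repeat a pose let the fingers close, or fill a call up. It gives the time, the measured TCP pose, the force and the opening at its end, in the units of the state.
- status.sense(): the state, without advancing time (a new reading comes with each control period).
- viewer.grab_frame(name): name is "scene" or "side" or "wrist"; returns the picture (420x560x3 uint8, red, green, blue); there is no depth.
- viewer.camera_params(name): a dict with "intrinsics" (3x3 intrinsics, pixels), "xyz" and "orientation" of the camera in the world. Camera axes: x right, y down, z forward; pixel columns grow to the right and rows downward; lengths in mm; the calibration is good to about 2 mm. A picture is of the moment at which its call begins: read the wrist's pose just before it. camera_params takes no time and is no camera call; for the wrist camera it gives the pose at the moment of the call.
- job.sign_off(): hands the job in, once; it reports no verdict.
Trained networks look in the newest picture that a camera, given by its name, has taken for a name from the list of things; names that differ only in an ending like _2 or _b are one class to them, and where a whole thing is asked for, a point or a joint stands for the part that bears it (a point fixed in the world has none). Each returns a list of dicts, best first, with "p" (0 to 1); they miss things now and then, are a little off and sometimes report something else, mostly with a low value. They report only what shows in the picture. A call takes as long as a camera call. They do not tell look-alikes from the thing itself.
- viewer.cut_out(label, camera): "mask" (420x560 bool, what is visible of it) and "extent" ([left, top, width, height] in pixels, round what is visible of it).
The state is a dict: "clock": time; "qpos": joint angles; "qvel": joint speeds; "joint_efforts": joint torques, N m; "eef_pos": TCP position; "tcp_rot": TCP orientation; "contact_force": force on the tool from outside, world axes, zero at the start; "wrist_torque": the same for the moment, N m; "opening": opening from 0.0 (shut) to 1.0 (fully open).
Only numpy, scipy, OpenCV 4.12 (cv2) and the standard library are available. Lean on these libraries where they do the work, as an engineer would, in place of code of your own. Each camera call takes 0.05 s, during which the arm holds its last target.

### The job

Unload the welding jig: lift the red ratchet pawl, slide the blue clamp bar fully back, and move every steel tube from the jig into the green carrier, each lying flat in a slot of its own. Then swing the yellow hold-down bar over the tubes until it rests in its catch, and shut the empty jig again: clamp bar fully forward, pawl down. Leave the other things on the bench where they are.

Things in the scene. Friction and masses are not known exactly. Their poses are not given: they have to be found in the camera images.
- jig: grey welding jig, fixed, plate 250 x 275 x 8 mm. Origin: on the bench under the middle of its row of 4 nests; own x along the row, own y to the fixed jaw (34 mm high), z up. Nests at own x = -90, -30, 30, 90 mm, own y = 0; some are empty. Tubes lie along own y, 8 to 38 mm above the bench, 30 mm apart; black side blocks (26 mm high) leave the middle 56 mm of each nest free for fingers.
- clamp_bar (a joint): travel in m of the blue clamp bar (front face at jig y = -56 mm): 0 = clamped, grows as it slides back along the jig's -y, up to 0.055 (fully back). Its lip (48 mm high) reaches 10 mm over the tube ends and holds them. Slides at 3 N, stays put. With the pawl down it is blocked (4 mm slack); the pawl drops in again only with the bar home (within 2 mm).
- clamp_handle (a point): point to grip on the clamp bar's upright red handle, a post 24 mm (jig x) by 18 mm (jig y), 47 to 101 mm above the bench; this point is 86 mm up, on its middle line. At jig (-65, -67) mm when clamped; moves with the bar.
- pawl (a joint): lift angle in rad of the red ratchet pawl: 0 = down in the clamp bar's rack; grows as its free end (jig +y side) is lifted, up to 1.1. The rack is free from about 0.3; lift it past 0.5. Takes about 3 N at the rod; stays where it is left (stiff hinge).
- pawl_rod (a point): middle of the free part of the pawl's lifting rod: round, red, 12 mm thick, along the jig's x, sticking out 48 mm sideways (jig +x) from the pawl; turns with it. Pawl down: at jig (34, -130) mm, 54 mm above the bench, 45 mm ahead of and 14 mm above the hinge axis; only the 8 mm plate lies under it.
- pawl_hinge (a point): point on the pawl's hinge axis (along the jig's x) in line with pawl_rod: jig (34, -175) mm, 40 mm above the bench. Lifting turns the rod about this axis up and back towards the jig's -y.
- carrier: green tray, fixed, 140 (own x) x 304 (own y) mm, floor 5 mm. Origin: on the bench under its middle. Slots at own y = -82.5, -27.5, 27.5, 82.5 mm, 38 mm wide; a tube lies in one along own x, centred at own x = 0. Black blocks between slots: 20 mm above the bench, middle 62 mm left free for fingers. Side walls: inner faces at own x = +-63 mm, 25 mm high; end walls at own y = +-104 mm, 20 mm high.
- latch (a joint): angle in rad of the carrier's yellow hold-down bar (16 mm wide, 10 thick): 0 = closed, in its catch over the tubes, along the carrier's +y; starts open at about 1.8 (upright, leaning a little outward to the carrier's -y), 2.0 at most. Under 1 N at the handle swings it; stays put while upright, falls shut by itself below about 0.9.
- latch_hinge (a point): hinge of the hold-down bar: carrier (0, -145) mm, 46 mm above the bench; axis along the carrier's x.
- latch_grip (a point): centre of the black cross handle at the free end of the hold-down bar, 14 mm thick, 70 mm long along the carrier's x, 285 mm from the hinge. Closed, it is at carrier (0, 140) mm, 46 mm above the bench, just outside the catch fork (carrier y = 113 to 131 mm, 36 mm wide, 57 mm high).
- tube1_mid (a point): centre of a square steel tube, 30 x 30 mm, 110 mm long along its own x, 0.28 kg; all tubes are alike; may be absent.
- tube2_mid (a point): centre of a square steel tube, 30 x 30 mm, 110 mm long along its own x, 0.28 kg; all tubes are alike; may be absent.
- tube3_mid (a point): centre of a square steel tube, 30 x 30 mm, 110 mm long along its own x, 0.28 kg; all tubes are alike; may be absent.
- tube4_mid (a point): centre of a square steel tube, 30 x 30 mm, 110 mm long along its own x, 0.28 kg; all tubes are alike; may be absent.
- wire_brush: wire brush with a wooden handle, 205 mm long; bystander, leave it where it is; origin under its middle.
- hammer: hammer, 220 mm long; bystander, leave it where it is; origin under its middle.
- spray_can: aluminium can, 60 mm wide, 130 mm tall; bystander, leave it where it is; origin under its middle.
- magnet: red L-shaped welding magnet, 90 x 50 x 40 mm; bystander, leave it where it is; origin under its middle.
- wrench: wrench, 190 mm long; bystander, leave it where it is; origin under its middle.
- jar: amber glass jar with black cap, 70 mm wide, 90 mm tall; bystander, leave it where it is; origin under its middle.
- collar: dark steel ring, 90 mm wide, 30 mm high; bystander, leave it where it is; origin under its middle.
There are look-alikes about, which are no part of the job. What is shaped like the part that bears tube2_mid but brown, pink or purple is not meant.

How it is judged (in metres and radians):
On the way, in this order (a step that is already met when the one before it is completed fails the run):
1. the pawl is lifted clear of the rack (value of joint pawl above 0.4 rad), for 0.2 s.
2. the clamp bar is slid back (value of joint clamp_bar above 0.045 m), for 0.2 s.
3. every tube lies in the carrier (z of tube1_mid in the frame of carrier between 0.012 and 0.026 m and x of tube1_mid in the frame of carrier between -0.02 and 0.02 m and y of tube1_mid in the frame of carrier between -0.1 and 0.1 m and angle between the x axis of each of tube1_mid, tube2_mid, tube3_mid, tube4_mid and the x axis of carrier, either way round below 0.2 rad and z of tube2_mid in the frame of carrier between 0.012 and 0.026 m and x of tube2_mid in the frame of carrier between -0.02 and 0.02 m and y of tube2_mid in the frame of carrier between -0.1 and 0.1 m and z of tube3_mid in the frame of carrier between 0.012 and 0.026 m and x of tube3_mid in the frame of carrier between -0.02 and 0.02 m and y of tube3_mid in the frame of carrier between -0.1 and 0.1 m and z of tube4_mid in the frame of carrier between 0.012 and 0.026 m and x of tube4_mid in the frame of carrier between -0.02 and 0.02 m and y of tube4_mid in the frame of carrier between -0.1 and 0.1 m), for 0.2 s.
At the end, for the whole second after the job is handed in: every tube present lies flat in a carrier slot (centre 12 to 26 mm up, within 20 mm of the slot's middle lengthwise, within 0.2 rad of its direction), the hold-down bar is in its catch (0.06 rad), the clamp bar is home (within 6 mm) and the pawl is down (0.12 rad) (all of step 3 and value of joint latch below 0.06 rad and value of joint clamp_bar below 0.006 m and value of joint pawl below 0.12 rad); the robot touches nothing.
It fails at once if a bystander is pushed more than 5 cm from its place (distance of any of wire_brush, hammer, spray_can, magnet, wrench, jar, collar from where it was at the start of the episode above 0.05 m).
Of tube1, tube2, tube3, tube4 only 3 to 4 are there at a start; the rules pass over those that are not, and their reading is None.
At some moment in a run one of tube1, tube2, tube3, tube4 may be knocked a few centimetres aside while the robot is not near it.
Once in a run the grip may slacken for a moment while it holds something.
It also fails if it takes over 210 s, if anything falls off the work surface, if the arm or the gripper's body presses on something with over 40 N, if the wrist force passes 120 N, or if a joint passes its speed limit or range.

## Working session

There is one attempt and no reset: what is moved stays moved. The work goes in short steps, Python scripts to look and compute and a tool call to move; the robot and the scene stay as the last step left them, time stands still between calls to the robot, and variables do not carry over. Pictures are saved under pics/ and viewed, and the job is handed in when it is done.

Besides the shell and the picture viewer there is one more tool, called as name(argument=value, ...), one argument or row to a line, values as JSON. send_rows: Moves the arm, as the interface text tells. Its arguments: {"type":"object","properties":{"plan":{"type":"array"},"squeeze":{"type":"number"}},"required":["plan"]}

```bash
ls -la; mkdir -p pics
python3 - <<'E'
from rig import status, viewer, job
import cv2
print(status.sense())
for n in ["scene","side","wrist"]:
    p=viewer.camera_params(n); print(n,p)
    im=viewer.grab_frame(n); cv2.imwrite(f"pics/{n}0.png",im[:,:,::-1])
E
```

```text
total 12
drwxr-xr-x  3 agent agent 4096 Dec  7 14:48 .
drwxr-xr-x 23 root  root  4096 Dec  7 14:48 ..
drwxr-xr-x  2 agent agent 4096 Dec  7 14:48 pics
{'clock': 0.0, 'qpos': array([ 1.11659684e+00,  3.53635296e-01,  1.63415980e+00,  8.45292803e-07,
        1.15522861e+00, -2.37937238e-03]), 'qvel': array([-0.00016055,  0.00011512,  0.00079343, -0.0022389 , -0.00162288,
        0.00097685]), 'joint_efforts': array([ 1.87192258e-03, -6.05229449e+01, -3.42072415e+01,  5.15583702e-05,
        9.19944694e-03, -6.46370040e-06]), 'eef_pos': array([272.65973636, 561.86799103, 252.55872203]), 'tcp_rot': array([-3.14158848e+00,  1.43104361e-03,  1.11897588e+00]), 'contact_force': array([ 0.39873695, -0.01799138,  0.03510335]), 'wrist_torque': array([-0.00216536, -0.03598756, -0.00391687]), 'opening': 0.9994571613075643}
scene {'intrinsics': array([[493.07653577,   0.        , 268.44830219],
       [  0.        , 493.07653577, 212.79345646],
       [  0.        ,   0.        ,   1.        ]]), 'xyz': array([1296.48116617,  270.99394664, 1219.91489052]), 'orientation': array([-2.50826984e+00,  2.15822944e-03,  1.80542270e+00])}
side {'intrinsics': array([[439.35178161,   0.        , 286.04533302],
       [  0.        , 439.35178161, 206.34112215],
       [  0.        ,   0.        ,   1.        ]]), 'xyz': array([ 410.06523675, -926.34562166,  923.07762008]), 'orientation': array([-2.26548679,  0.00793945, -0.06814746])}
wrist {'intrinsics': array([[345.58758843,   0.        , 285.70209622],
       [  0.        , 345.58758843, 207.382169  ],
       [  0.        ,   0.        ,   1.        ]]), 'xyz': array([204.83061195, 594.84088488, 373.21215724]), 'orientation': array([2.84705122e+00, 2.40279339e-03, 1.11987460e+00])}
```

View pics/scene0.png

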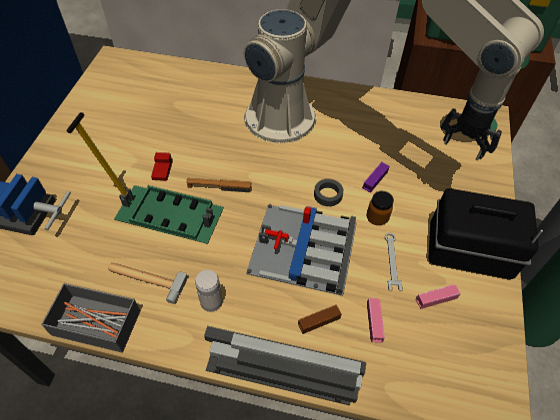

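View pics/side0.png

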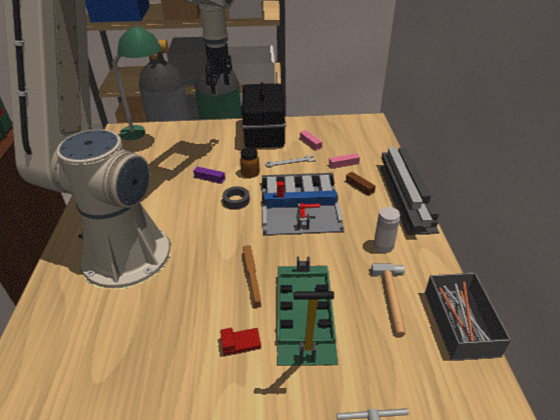

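View pics/wrist0.png

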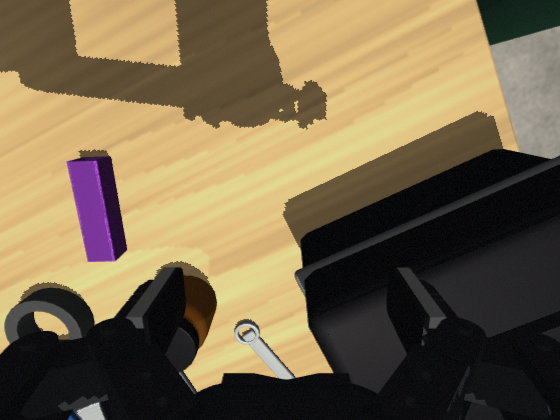

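The scene view shows the jig around px (305,248), with four tubes visible, and the carrier around (170,212). The hold-down bar's handle is at (77,122). I'll zoom in to pick calibration corners.

```bash
cat > h.py <<'E'
import numpy as np, cv2
from scipy.spatial.transform import Rotation as R
from scipy.optimize import least_squares
from rig import status, viewer, job
def Rm(rpy): return R.from_euler('xyz',rpy).as_matrix()
def proj(P,c):
    P=np.atleast_2d(P); q=(P-c['xyz'])@Rm(c['orientation']); uv=q@c['intrinsics'].T
    return uv[:,:2]/uv[:,2:]
def ray(uv,c,z):
    d=Rm(c['orientation'])@np.linalg.inv(c['intrinsics'])@np.array([uv[0],uv[1],1.]); o=c['xyz']
    return o+d*(z-o[2])/d[2]
def frame(x,y,yaw,pts,z0=0):
    pts=np.atleast_2d(pts).astype(float); c,s=np.cos(yaw),np.sin(yaw)
    return np.c_[x+c*pts[:,0]-s*pts[:,1], y+s*pts[:,0]+c*pts[:,1], pts[:,2]+z0]
def draw(im,cam,pts,col=(255,255,0),s=1,off=(0,0)):
    for u,v in proj(pts,cam): cv2.circle(im,(int((u-off[0])*s),int((v-off[1])*s)),2,col,-1)
def crop(name,x0,y0,w,h,s,out,im=None):
    if im is None: im=viewer.grab_frame(name)
    c=cv2.resize(im[y0:y0+h,x0:x0+w],None,fx=s,fy=s,interpolation=cv2.INTER_CUBIC)
    cv2.imwrite(out,c[:,:,::-1]); return im
E
python3 - <<'E'
from h import *
im=cv2.imread('pics/scene0.png')[:,:,::-1]; crop('',235,190,130,110,6,'pics/sj.png',im); crop('',60,105,180,140,4,'pics/sc.png',im)
im=cv2.imread('pics/side0.png')[:,:,::-1]; crop('',255,165,95,75,8,'pics/dj.png',im); crop('',255,250,100,120,5,'pics/dc.png',im)
E
```

```text
(no output)
```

View pics/sj.png

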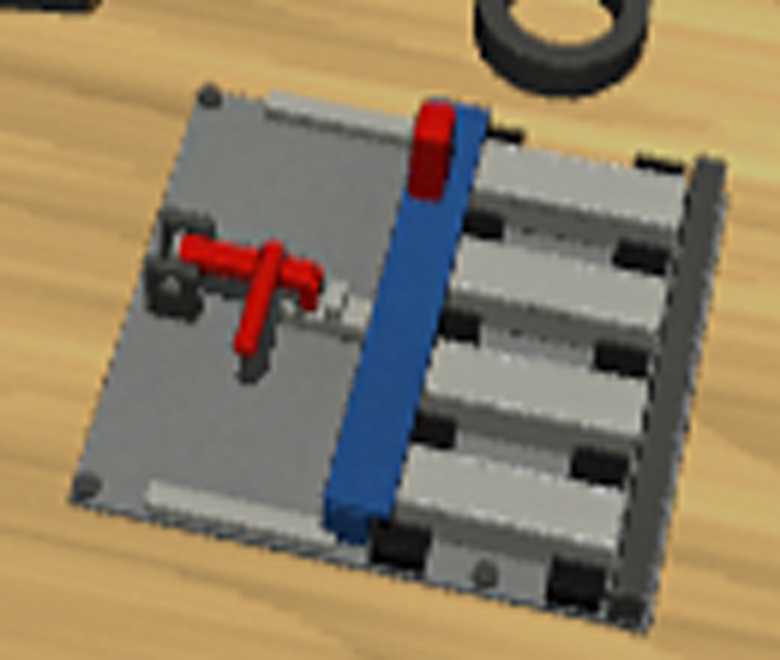

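View pics/sc.png

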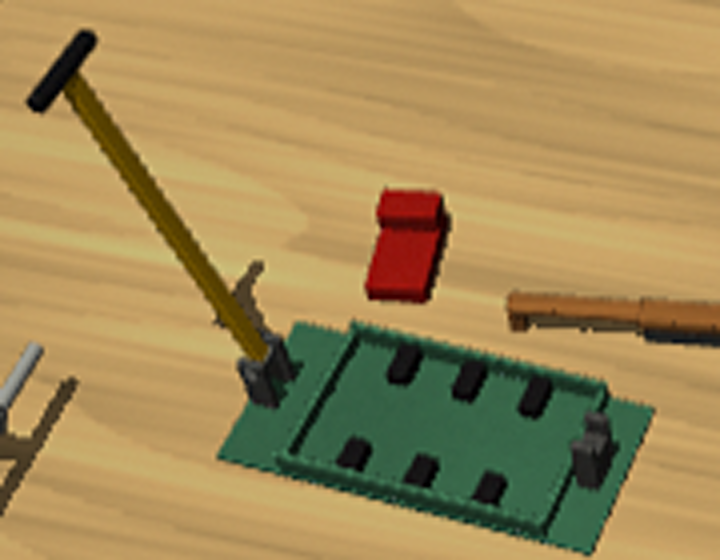

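View pics/dj.png

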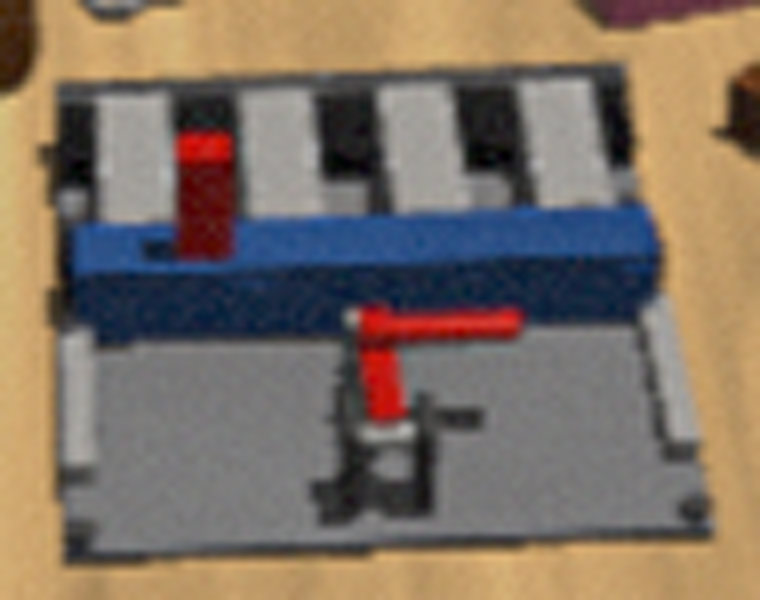

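View pics/dc.png

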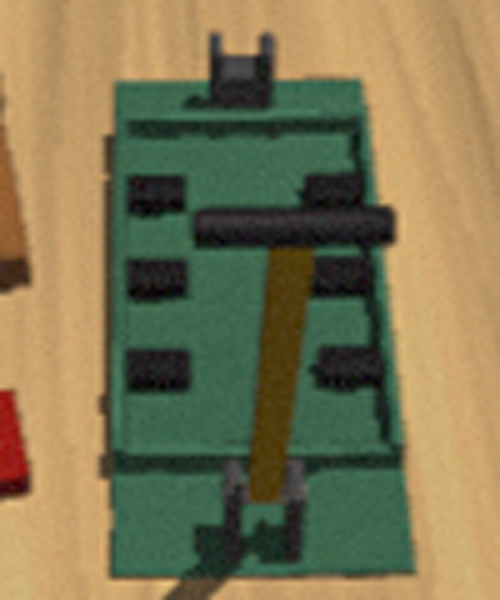

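```bash
cat > fit.py <<'E'
from h import *
S=viewer.camera_params('scene'); D=viewer.camera_params('side')
sj=lambda u,v:(235+u/6,190+v/6); dj=lambda u,v:(255+u/8,165+v/8)
sc=lambda u,v:(60+u/4,105+v/4); dc=lambda u,v:(255+u/5,250+v/5)
# jig: obs (cam,pix,model) ; plate y0 unknown
def jm(y0):
    return [(S,sj(198,88),(-125,y0,8)),(S,sj(72,500),(125,y0,8)),(S,sj(648,628),(125,y0+275,8)),
    (D,dj(65,545),(-125,y0,8)),(D,dj(712,530),(125,y0,8)),
    (S,sj(437,107),(-65,-67,101)),(D,dj(206,146),(-65,-67,101)),
    (S,sj(270,245),(10,-130,60)),(S,sj(245,352),(58,-130,52)),(D,dj(522,323),(58,-130,54))]
def fj(p):
    r=[]
    for c,uv,m in jm(p[3]): r+=list(proj(frame(p[0],p[1],p[2],m),c)[0]-uv)
    return np.array(r)
j=least_squares(fj,[480,40,0.,-200],loss='soft_l1'); print('jig',j.x); print(np.round(fj(j.x).reshape(-1,2),1).tolist())
cm=[(S,sc(218,458),(70,-152,5)),(S,sc(592,553),(70,152,5)),(S,sc(655,407),(-70,152,5)),(S,sc(293,322),(-70,-152,5)),
 (D,dc(110,575),(-70,-152,2)),(D,dc(413,573),(70,-152,2)),(D,dc(115,80),(-70,152,5)),(D,dc(360,80),(70,152,5))]
def fc(p):
    r=[]
    for c,uv,m in cm: r+=list(proj(frame(p[0],p[1],p[2],m),c)[0]-uv)
    return np.array(r)
c=least_squares(fc,[430,-300,0.],loss='soft_l1'); print('car',c.x); print(np.round(fc(c.x).reshape(-1,2),1).tolist())
E
python3 fit.py
```

```text
jig [ 5.25127963e+02  2.47905735e+02 -1.23852928e-02 -1.97909077e+02]
[[-0.2, -1.1], [-1.0, -0.9], [0.3, -0.7], [-0.7, -0.6], [0.2, -2.4], [-0.5, 1.1], [-1.0, -1.8], [-0.6, 3.0], [-0.5, 0.7], [0.2, -1.3]]
car [ 4.97966443e+02 -2.37418891e+02 -5.81584614e-02]
[[-1.6, -1.1], [-1.3, -0.6], [-0.8, -0.7], [0.1, -1.2], [0.1, -0.6], [0.7, -1.0], [-0.3, -1.1], [0.4, -1.7]]
```

```bash
cat >> h.py <<'E'
JIG=[525.1,247.9,-0.0124]; CAR=[498.0,-237.4,-0.0582]
def J(x,y,z=0): return frame(*JIG,(x,y,z))[0]
def C(x,y,z=0): return frame(*CAR,(x,y,z))[0]
def to(p,yaw,roll=np.pi,pitch=0.):
    s=status.sense(); T=Rm(s['tcp_rot']); 
    d=T.T@(np.array(p)-s['eef_pos'])/1000; r=R.from_matrix(T.T@Rm([roll,pitch,yaw])).as_rotvec()
    print('from',np.round(s['eef_pos'],1),np.round(s['tcp_rot'],3),'t',round(s['clock'],2),'open',round(s['opening'],3))
    print('SHIFT',np.round(d,4).tolist(),'ROT',np.round(r,4).tolist(),'rows',round(max(np.linalg.norm(d)/.0417,np.linalg.norm(r)/.125),1))
E
python3 -c "
from h import *
to((480,130,300),np.pi/2-0.0124)"
```

```text
from [272.7 562.  252.7] [3.142e+00 1.000e-03 1.119e+00] t 0.15 open 1.0
SHIFT [-0.2982, 0.3751, -0.047] ROT [-0.0002, 0.001, -0.4394] rows 11.5
```

send_rows(
  plan=[
    [[-0.298,0.375,-0.047],[0,0,-0.44],1],
    [[-0.298,0.375,-0.047],[0,0,-0.44],1],
    [[-0.298,0.375,-0.047],[0,0,-0.44],1],
    [[-0.298,0.375,-0.047],[0,0,-0.44],1],
    [[-0.298,0.375,-0.047],[0,0,-0.44],1],
  ],
)

```text
clock: 0.57
eef_pos: [362.2, 374.6, 273.3]
tcp_rot: [-3.141, 0.001, 1.564]
contact_force: [1.1, 0.3, 0.3]
opening: 1.001
```

```bash
python3 -c "
from h import *
to((480,130,300),np.pi/2-0.0124)"
```

```text
from [362.2 374.6 273.3] [-3.141e+00  1.000e-03  1.564e+00] t 0.57 open 1.001
SHIFT [-0.2439, 0.1193, -0.0264] ROT [-0.0007, 0.0013, 0.0059] rows 6.5
```

send_rows(
  plan=[
    [[-0.244,0.119,-0.026],[0,0,0.006],1],
    [[-0.244,0.119,-0.026],[0,0,0.006],1],
    [[-0.244,0.119,-0.026],[0,0,0.006],1],
    [[-0.244,0.119,-0.026],[0,0,0.006],1],
    [[-0.244,0.119,-0.026],[0,0,0.006],1],
  ],
)

```text
clock: 0.98
eef_pos: [451.6, 187.3, 293.5]
tcp_rot: [-3.141, 0.001, 1.559]
contact_force: [0.7, -0.5, 0.1]
opening: 1.004
```

send_rows(
  plan=[
    [[-0.04,0.02,-0.004],[0,0,0],1],
    [[-0.04,0.02,-0.004],[0,0,0],1],
    [[-0.04,0.02,-0.004],[0,0,0],1],
    [[-0.04,0.02,-0.004],[0,0,0],1],
    [[-0.04,0.02,-0.004],[0,0,0],1],
  ],
)

```text
clock: 1.4
eef_pos: [470.5, 147.9, 297.2]
tcp_rot: [-3.14, 0.001, 1.559]
contact_force: [0.8, 0.3, -1.0]
opening: 0.999
```

Run:
```python
from h import *
to((480,130,300),np.pi/2-0.0124)
im=viewer.grab_frame('wrist'); c=viewer.camera_params('wrist')
np.save('pics/w1.npy',np.array([c['xyz'],c['orientation']]))
im=im.copy()
pts=[J(34,-130,54),J(-65,-67,101),J(34,-175,40),J(-125,-198,8),J(125,-198,8),J(125,77,8),J(-125,77,8)]+[J(x,-56,48) for x in(-125,125)]+[J(x,y,38) for a in(-90,-30,30,90) for x in (a-15,a+15) for y in (55,-46)]
draw(im,c,np.array(pts))
cv2.imwrite('pics/w1.png',im[:,:,::-1])
```

```text
from [470.5 147.9 297.2] [-3.140e+00  1.000e-03  1.559e+00] t 1.4 open 0.999
SHIFT [-0.0178, 0.0097, -0.0028] ROT [-0.0013, 0.001, 0.0007] rows 0.5
```

View pics/w1.png

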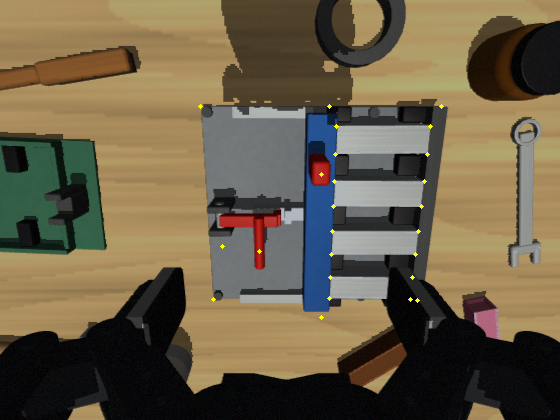

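Run:
```python
from h import *
im=viewer.grab_frame('wrist'); c=viewer.camera_params('wrist'); print(c['xyz'],c['orientation'])
crop('',195,95,260,215,3,'pics/w1c.png',im)
```

```text
[395.2987693  149.58456506 417.96391028] [2.84861398e+00 2.05528752e-03 1.56126518e+00]
```

View pics/w1c.png

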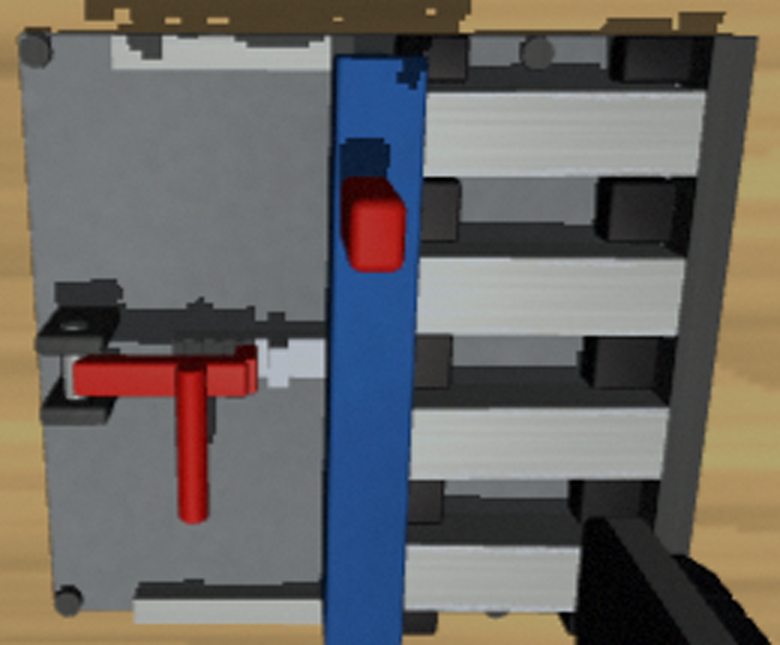

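```bash
cat > fit2.py <<'E'
from h import *
W={'intrinsics':viewer.camera_params('wrist')['intrinsics'],'xyz':np.array([395.2987693,149.58456506,417.96391028]),'orientation':np.array([2.84861398,2.05528752e-03,1.56126518])}
g=lambda u,v:(195+(u+.5)/3-.5, 95+(v+.5)/3-.5)
obs=[((20,38),(-125,-198,8),'uv'),((52,610),(125,-198,8),'uv'),((379,234),(-65,-67,101),'uv'),((194,521),(58,-130,54),'uv')]
for k,(a,b) in zip((-90,-30,30,90),((93,177),(258,335),(408,479),(545,610))):
    obs+=[((560,a),(k-15,3,38),'v'),((560,b),(k+15,3,38),'v')]
def f(p,pr=False):
    r=[];
    for uv,m,w in obs:
        e=proj(frame(p[0],p[1],p[2],m),W)[0]-g(*uv); r+= list(e) if w=='uv' else [e[1]]
    return np.array(r)
s=least_squares(f,[525,248,-.012],loss='soft_l1'); print(s.x,np.round(f(s.x),1))
E
python3 fit2.py
```

```text
[ 5.24216787e+02  2.47463322e+02 -1.76905699e-02] [-0.9 -2.9  0.1  0.1  0.5  0.6  0.   0.9 -0.1 -0.  -0.2 -0.2 -0.  -0.2
  0.4  0.3]
```

```bash
sed -i 's/^JIG=.*/JIG=[524.4,247.6,-0.017]; CAR=[498.0,-237.4,-0.0582]/' h.py; python3 -c "
from h import *
to(J(36,-130,140),np.pi/2-0.017)"
```

```text
from [470.5 148.3 297.3] [-3.141e+00  1.000e-03  1.560e+00] t 1.5 open 1.001
SHIFT [-0.0302, 0.0881, 0.1573] ROT [-0.0011, 0.0011, 0.0066] rows 4.4
```

send_rows(
  plan=[
    [[-0.03,0.088,0.157],[0,0,0.006],-0.06],
    [[-0.03,0.088,0.157],[0,0,0.006],-0.06],
    [[-0.03,0.088,0.157],[0,0,0.006],-0.06],
    [[-0.03,0.088,0.157],[0,0,0.006],-0.06],
    [[-0.03,0.088,0.157],[0,0,0.006],-0.06],
  ],
  squeeze=40,
)

```text
clock: 1.92
eef_pos: [557.5, 117.4, 135.5]
tcp_rot: [-3.136, 0.002, 1.556]
contact_force: [-1.4, -0.4, -0.5]
opening: 0.471
```

Run:
```python
from h import *
im=viewer.grab_frame('wrist').copy(); c=viewer.camera_params('wrist')
draw(im,c,np.array([J(34,-130,54),J(58,-130,54)]))
cv2.imwrite('pics/w2.png',im[:,:,::-1])
to(J(36,-130,57),np.pi/2-0.017)
```

```text
from [557.3 117.2 134.7] [-3.135e+00  3.000e-03  1.556e+00] t 1.97 open 0.468
SHIFT [0.0, 0.0015, 0.0777] ROT [-0.0069, 0.0027, 0.0019] rows 1.9
```

View pics/w2.png

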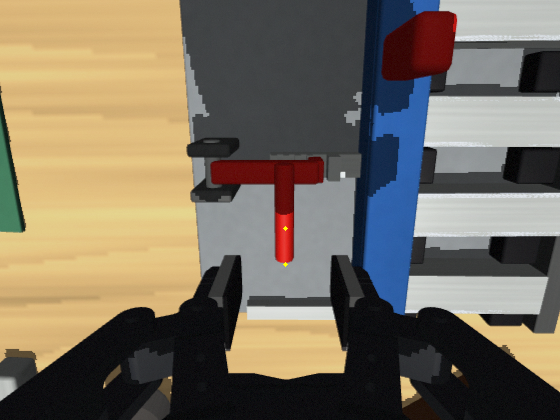

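The rod (285,215–262) is centred between the jaws, and the model points lie on it. I'll descend and grip.

send_rows(
  plan=[
    [[0,0.001,0.03],[0,0,0],-0.06],
    [[0,0.001,0.06],[0,0,0],-0.06],
    [[0,0.001,0.077],[0,0,0],-0.06],
    [[0,0.001,0.077],[0,0,0],-0.06],
    [[0,0.001,0.077],[0,0,0],-0.06],
  ],
)

```text
clock: 2.38
eef_pos: [557.1, 117.9, 57.9]
tcp_rot: [-3.133, 0.003, 1.557]
contact_force: [-0.0, 0.4, -0.1]
opening: 0.47
```

send_rows(
  plan=[
    [[0,0,0],[0,0,0],-1],
    [[0,0,0],[0,0,0],-1],
    [[0,0,0],[0,0,0],-1],
    [[0,0,0],[0,0,0],-1],
    [[0,0,0],[0,0,0],-1],
  ],
)

```text
clock: 2.8
eef_pos: [558.0, 116.5, 59.8]
tcp_rot: [-3.136, 0.005, 1.558]
contact_force: [-0.2, -12.6, 5.3]
opening: 0.126
```

Run:
```python
from h import *
print(status.sense()['contact_force'])
r=np.hypot(45,14);a0=np.arctan2(14,45)
for a in (0,.1,.2,.3,.45,.6,.75): 
    print(a); to(J(36,-175+r*np.cos(a0+a),40+3+r*np.sin(a0+a)),np.pi/2-0.017)
```

```text
[ -0.22595619 -12.55878535   5.26353664]
0
from [558.  116.5  59.8] [-3.136  0.005  1.558] t 2.8 open 0.126
SHIFT [0.0006, 0.0002, 0.0028] ROT [-0.0059, 0.0048, 0.0043] rows 0.1
0.1
from [558.  116.5  59.8] [-3.136  0.005  1.558] t 2.8 open 0.126
SHIFT [-0.0011, 0.0001, -0.0016] ROT [-0.0059, 0.0048, 0.0043] rows 0.1
0.2
from [558.  116.5  59.8] [-3.136  0.005  1.558] t 2.8 open 0.126
SHIFT [-0.0032, 0.0001, -0.0058] ROT [-0.0059, 0.0048, 0.0043] rows 0.2
0.3
from [558.  116.5  59.8] [-3.136  0.005  1.558] t 2.8 open 0.126
SHIFT [-0.0057, 0.0001, -0.0098] ROT [-0.0059, 0.0048, 0.0043] rows 0.3
0.45
from [558.  116.5  59.8] [-3.136  0.005  1.558] t 2.8 open 0.126
SHIFT [-0.0101, 0.0, -0.0153] ROT [-0.0059, 0.0048, 0.0043] rows 0.4
0.6
from [558.  116.5  59.8] [-3.136  0.005  1.558] t 2.8 open 0.126
SHIFT [-0.0153, -0.0, -0.0201] ROT [-0.0059, 0.0048, 0.0043] rows 0.6
0.75
from [558.  116.5  59.8] [-3.136  0.005  1.558] t 2.8 open 0.126
SHIFT [-0.0212, -0.0001, -0.024] ROT [-0.0059, 0.0048, 0.0043] rows 0.8
```

send_rows(
  plan=[
    [[-0.001,0,-0.0015],[0,0,0],-1],
    [[-0.003,0,-0.006],[0,0,0],-1],
    [[-0.0055,0,-0.01],[0,0,0],-1],
    [[-0.008,0,-0.0125],[0,0,0],-1],
    [[-0.01,0,-0.0155],[0,0,0],-1],
  ],
)

```text
clock: 3.22
eef_pos: [558.1, 108.3, 76.6]
tcp_rot: [-3.137, 0.002, 1.557]
contact_force: [-2.5, 11.7, -1.9]
opening: 0.124
```

send_rows(
  plan=[
    [[-0.002,0,-0.002],[0,0,0],-1],
    [[-0.004,0,-0.004],[0,0,0],-1],
    [[-0.007,0,-0.0065],[0,0,0],-1],
    [[-0.01,0,-0.008],[0,0,0],-1],
    [[-0.012,0,-0.009],[0,0,0],-1],
  ],
)

```text
clock: 3.63
eef_pos: [558.2, 98.4, 87.4]
tcp_rot: [-3.137, -0.002, 1.555]
contact_force: [-8.0, 18.6, 11.7]
opening: 0.12
```

Run:
```python
from h import *
r=np.hypot(45,14);a0=np.arctan2(14,45)
to(J(36,-175+r*np.cos(a0+.75),40+3+r*np.sin(a0+.75)),np.pi/2-0.017)
crop('wrist',100,0,350,400,2,'pics/w3.png');crop('side',255,165,95,75,8,'pics/d3.png')
```

```text
from [558.2  98.4  87.4] [-3.137e+00 -2.000e-03  1.555e+00] t 3.63 open 0.12
SHIFT [-0.003, -0.0003, 0.0035] ROT [-0.0043, -0.0019, 0.0016] rows 0.1
```

View pics/w3.png

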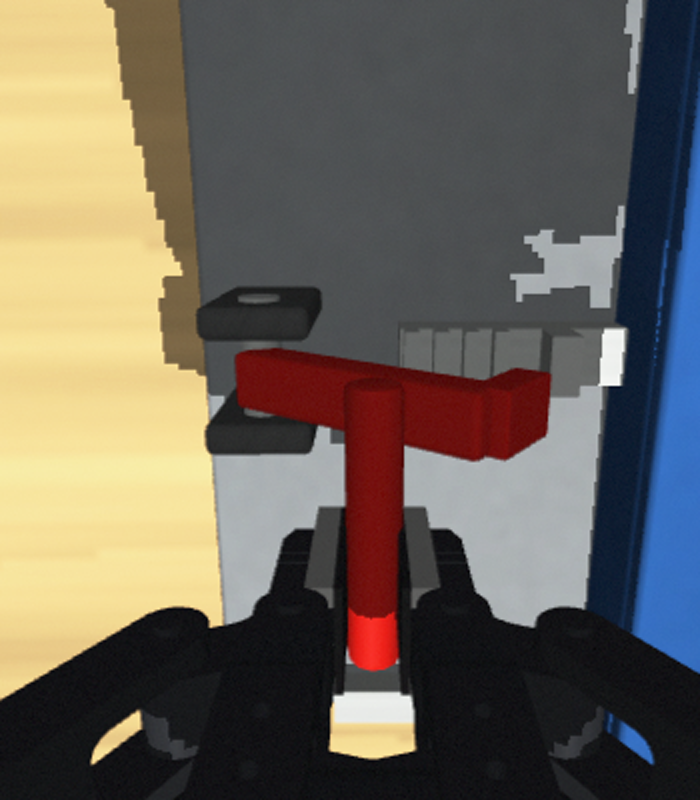

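The pawl is up at about 0.7 rad, with the rod still held. Next I'll release and retract.

send_rows(
  plan=[
    [[0,0,0],[0,0,0],-0.1],
    [[0,0,0],[0,0,0],-0.1],
    [[0,0,-0.01],[0,0,0],-0.1],
    [[0,0,-0.05],[0,0,0],-0.1],
    [[0,0,-0.09],[0,0,0],-0.1],
  ],
)

```text
clock: 4.15
eef_pos: [557.3, 97.4, 177.8]
tcp_rot: [-3.133, -0.0, 1.556]
contact_force: [0.9, -0.2, 0.5]
opening: 0.452
```

Run:
```python
from h import *
to(J(-65,-67,180),np.pi/2-0.017)
crop('side',255,165,95,75,8,'pics/d3.png')
```

```text
from [557.3  97.4 177.8] [-3.133 -0.     1.556] t 4.15 open 0.452
SHIFT [0.0828, -0.1003, -0.0014] ROT [-0.0081, -0.0003, 0.0018] rows 3.1
```

View pics/d3.png

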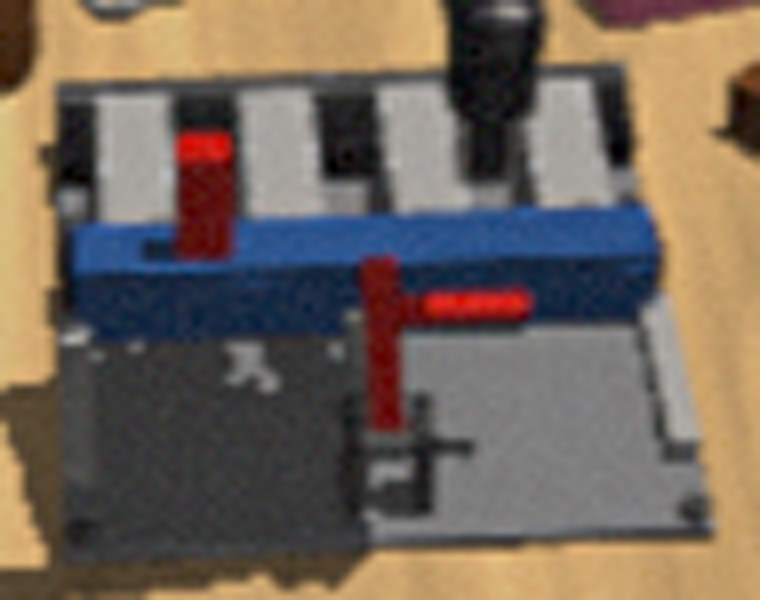

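The pawl stays up: its tip is now at crop (380,265). Next is the handle.

send_rows(
  plan=[
    [[0.083,-0.1,-0.001],[-0.008,0,0.002],0],
    [[0.083,-0.1,-0.001],[-0.008,0,0.002],0],
    [[0.083,-0.1,-0.001],[-0.008,0,0.002],0],
    [[0.083,-0.1,-0.001],[-0.008,0,0.002],0],
    [[0.083,-0.1,-0.001],[-0.008,0,0.002],0],
  ],
)

```text
clock: 4.62
eef_pos: [462.3, 183.7, 188.8]
tcp_rot: [3.128, -0.003, 1.557]
contact_force: [0.9, -0.4, 0.5]
opening: 0.499
```

Run:
```python
from h import *
to(J(-65,-67,89),np.pi/2-0.017)
im=viewer.grab_frame('wrist').copy(); c=viewer.camera_params('wrist')
draw(im,c,np.array([J(-65+a,-67+b,101) for a in (-12,12) for b in (-9,9)]))
cv2.imwrite('pics/w4.png',im[:,:,::-1])
```

```text
from [462.3 183.7 188.8] [ 3.128e+00 -3.000e-03  1.557e+00] t 4.62 open 0.499
SHIFT [-0.0023, -0.0054, 0.0997] ROT [0.0134, -0.0027, 0.0027] rows 2.4
```

View pics/w4.png

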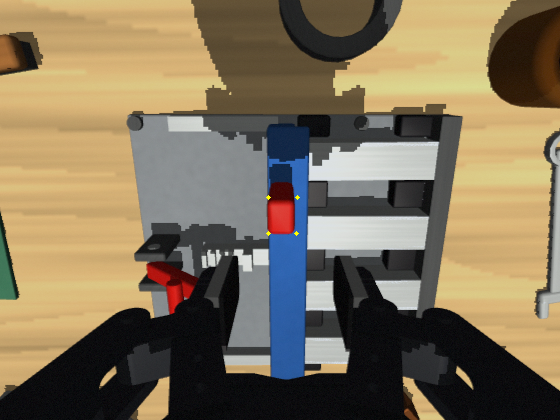

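The handle top is at (282,215), matching the predicted corners. I'll descend and grip.

send_rows(
  plan=[
    [[-0.002,-0.005,0.03],[0.013,0,0.003],0],
    [[-0.002,-0.005,0.06],[0.013,0,0.003],0],
    [[-0.002,-0.005,0.09],[0.013,0,0.003],0],
    [[-0.002,-0.005,0.1],[0.013,0,0.003],0],
    [[-0.002,-0.005,0.1],[0.013,0,0.003],0],
  ],
)

```text
clock: 5.08
eef_pos: [459.4, 180.0, 86.5]
tcp_rot: [-3.139, -0.001, 1.551]
contact_force: [-0.8, 0.1, 0.0]
opening: 0.501
```

send_rows(
  plan=[
    [[0,0,0],[0,0,0],-1],
    [[0,0,0],[0,0,0],-1],
    [[0,0,0],[0,0,0],-1],
    [[0,0,0],[0,0,0],-1],
    [[0,0,0],[0,0,0],-1],
  ],
)

```text
clock: 5.5
eef_pos: [460.6, 180.0, 87.6]
tcp_rot: [-3.141, -0.001, 1.552]
contact_force: [3.6, -2.6, 2.9]
opening: 0.207
```

Run:
```python
from h import *
to(J(-65,-67-56,89),np.pi/2-0.017)
```

```text
from [460.6 180.   87.6] [-3.141e+00 -1.000e-03  1.552e+00] t 5.5 open 0.207
SHIFT [-0.0544, -0.0023, -0.0014] ROT [-0.0003, -0.0012, -0.0019] rows 1.3
```

send_rows(
  plan=[
    [[-0.012,0,0],[0,0,0],-1],
    [[-0.026,0,0],[0,0,0],-1],
    [[-0.04,0,0],[0,0,0],-1],
    [[-0.052,0,0],[0,0,0],-1],
    [[-0.055,0,0],[0,0,0],-1],
  ],
)

```text
clock: 5.92
eef_pos: [459.9, 125.3, 87.7]
tcp_rot: [3.141, -0.004, 1.55]
contact_force: [0.1, 27.7, -14.7]
opening: 0.204
```

send_rows(
  plan=[
    [[-0.002,0,0],[0,0,0],-1],
    [[-0.002,0,0],[0,0,0],-1],
    [[-0.002,0,0],[0,0,0],-1],
    [[-0.002,0,0],[0,0,0],-1],
    [[-0.002,0,0],[0,0,0],-1],
  ],
)

```text
clock: 6.33
eef_pos: [459.9, 125.4, 87.7]
tcp_rot: [3.14, -0.007, 1.549]
contact_force: [1.5, 17.5, -11.5]
opening: 0.203
```

Run:
```python
from h import *
to(J(-65,-67-55,89),np.pi/2-0.017)
crop('wrist',50,50,400,350,2,'pics/w5.png')
```

```text
from [459.9 125.4  87.7] [ 3.14  -0.007  1.549] t 6.33 open 0.203
SHIFT [0.0013, -0.0026, -0.0013] ROT [0.0013, -0.0066, -0.0043] rows 0.1
```

View pics/w5.png

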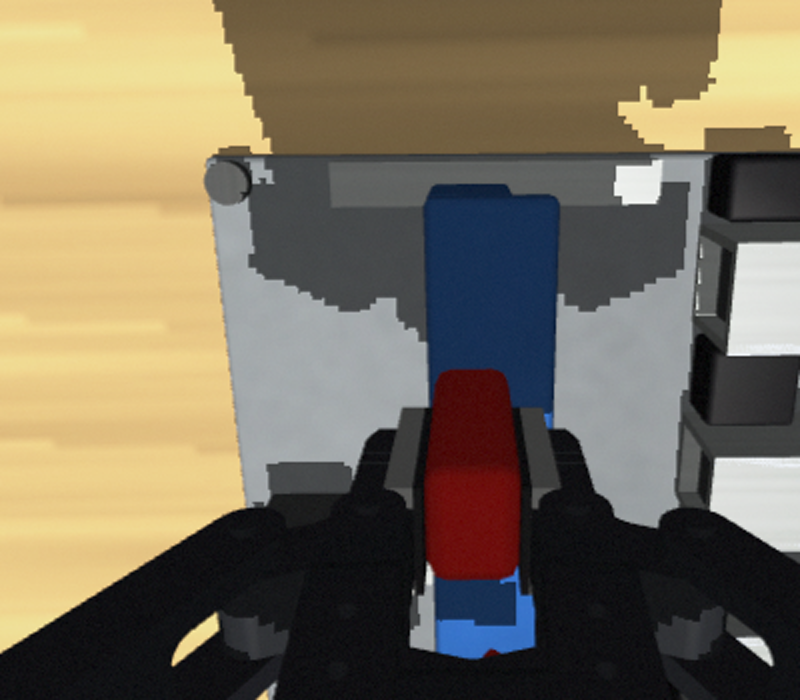

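The bar is at its stop and the tube ends are free. I'll release, rise and turn to the tube yaw.

send_rows(
  plan=[
    [[0.001,0,0],[0,0,0],0],
    [[0.001,0,0],[0,0,0],0],
    [[0.001,0,-0.02],[0,0,0],0],
    [[0.001,0,-0.06],[0,0,0],0],
    [[0.001,0,-0.1],[0,0,0],0],
  ],
)

```text
clock: 6.8
eef_pos: [458.4, 125.3, 188.2]
tcp_rot: [-3.14, -0.006, 1.549]
contact_force: [1.7, 0.2, -0.0]
opening: 0.497
```

Run:
```python
from h import *
to(J(-90,0,190),-0.017)
```

```text
from [458.4 125.3 188.2] [-3.14  -0.006  1.549] t 6.8 open 0.497
SHIFT [0.1233, -0.0266, -0.001] ROT [-0.0059, -0.0028, 1.5664] rows 12.5
```

send_rows(
  plan=[
    [[0.123,-0.027,-0.001],[0,0,0.62],0],
    [[0.123,-0.027,-0.001],[0,0,0.62],0],
    [[0.123,-0.027,-0.001],[0,0,0.62],0],
    [[0.123,-0.027,-0.001],[0,0,0.62],0],
    [[0.123,-0.027,-0.001],[0,0,0.62],0],
  ],
)

```text
clock: 7.22
eef_pos: [433.6, 251.9, 190.9]
tcp_rot: [-3.137, -0.006, 0.968]
contact_force: [-0.1, 0.2, -0.4]
opening: 0.502
```

send_rows(
  plan=[
    [[0,0,0],[0,0,0.62],0],
    [[0,0,0],[0,0,0.62],0],
    [[0,0,0],[0,0,0.62],0],
    [[0,0,0],[0,0,0.62],0],
    [[0,0,0],[0,0,0.62],0],
  ],
)

```text
clock: 7.63
eef_pos: [433.5, 251.7, 191.3]
tcp_rot: [-3.135, -0.002, 0.342]
contact_force: [-0.6, 0.3, 0.4]
opening: 0.502
```

Run:
```python
from h import *
to(J(-90,0,190),-0.017)
```

```text
from [433.5 251.7 191.3] [-3.135e+00 -2.000e-03  3.420e-01] t 7.63 open 0.502
SHIFT [-0.0, 0.0028, 0.0012] ROT [-0.0072, -0.001, 0.3591] rows 2.9
```

send_rows(
  plan=[
    [[0,0.003,0.001],[-0.007,0,0.36],0],
    [[0,0.003,0.001],[-0.007,0,0.36],0],
    [[0,0.003,0.001],[-0.007,0,0.36],0],
    [[0,0.003,0.001],[-0.007,0,0.36],0],
    [[0,0.003,0.001],[-0.007,0,0.36],0],
  ],
)

```text
clock: 8.05
eef_pos: [434.5, 248.8, 190.6]
tcp_rot: [-3.141, -0.001, -0.014]
contact_force: [0.2, 0.3, 0.4]
opening: 0.497
```

```bash
cat > tubes.py <<'E'
from h import *
import sys
# overlay nest tubes on wrist picture
im=viewer.grab_frame('wrist').copy(); c=viewer.camera_params('wrist')
for k in (-90,-30,30,90): draw(im,c,np.array([J(k+a,b,38) for a in (-15,15) for b in(-55,0,55)]))
cv2.imwrite(sys.argv[1],im[:,:,::-1])
E
python3 tubes.py pics/w6.png
python3 - <<'E'
from h import *
to(J(-90,0,48),-0.017)
E
```

```text
from [434.5 248.9 190.5] [-3.141e+00 -1.000e-03 -1.400e-02] t 8.1 open 0.502
SHIFT [-0.0003, -0.0002, 0.1425] ROT [-0.0005, -0.0012, 0.0031] rows 3.4
```

View pics/w6.png

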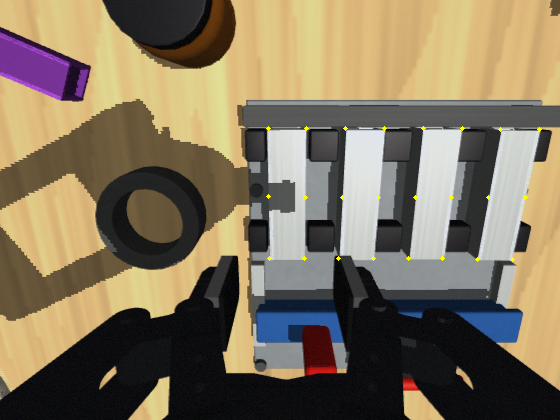

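All four tubes match the nest predictions. I'll descend on the x=-90 tube.

send_rows(
  plan=[
    [[0,0,0.04],[0,0,0.003],0],
    [[0,0,0.08],[0,0,0.003],0],
    [[0,0,0.12],[0,0,0.003],0],
    [[0,0,0.143],[0,0,0.003],0],
    [[0,0,0.145],[0,0,0.003],0],
  ],
  squeeze=70,
)

```text
clock: 8.52
eef_pos: [432.0, 247.4, 41.7]
tcp_rot: [3.139, 0.005, -0.014]
contact_force: [-0.9, -0.6, 1.0]
opening: 0.498
```

send_rows(
  plan=[
    [[0,0,0],[0,0,0],-1],
    [[0,0,0],[0,0,0],-1],
    [[0,0,0],[0,0,0],-1],
    [[0,0,0],[0,0,0],-1],
    [[0,0,0],[0,0,0],-1],
  ],
)

```text
clock: 8.93
eef_pos: [433.0, 247.9, 42.9]
tcp_rot: [3.14, 0.003, -0.013]
contact_force: [2.8, -0.2, -0.9]
opening: 0.334
```

Run:
```python
from h import *
to(J(-90,0,150),-0.017)
crop('wrist',100,50,400,350,2,'pics/w7.png')
```

```text
from [433.  247.9  42.9] [ 3.14e+00  3.00e-03 -1.30e-02] t 8.93 open 0.334
SHIFT [0.0011, -0.0011, -0.1071] ROT [0.0017, 0.0026, 0.0039] rows 2.6
```

View pics/w7.png

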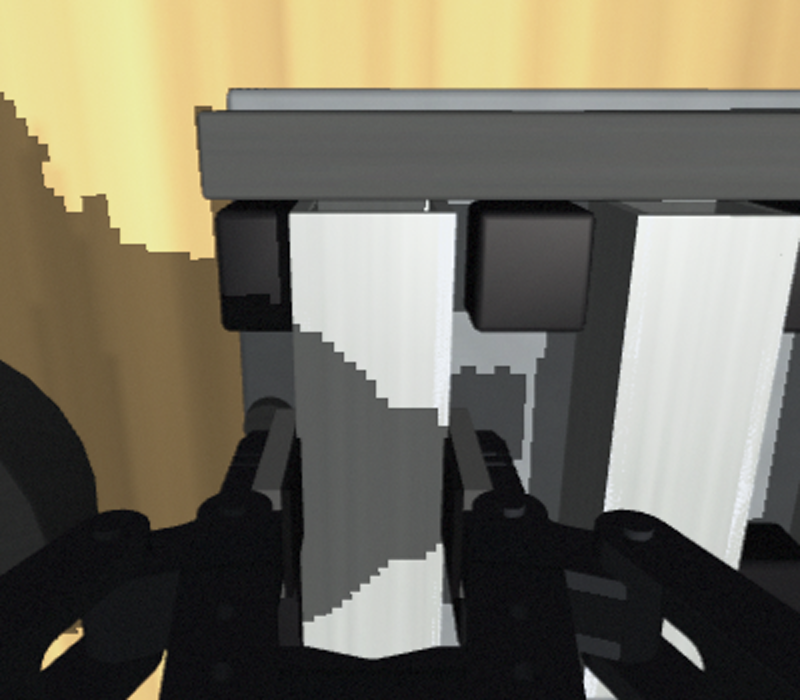

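Tube gripped (opening 0.334, about 28 mm). I'll lift and carry it to slot +27.5.

send_rows(
  plan=[
    [[0,0,-0.02],[0,0,0],-1],
    [[0,0,-0.05],[0,0,0],-1],
    [[0,0,-0.09],[0,0,0],-1],
    [[0,0,-0.125],[0,0,0],-1],
    [[0,0,-0.125],[0,0,0],-1],
  ],
)

```text
clock: 9.4
eef_pos: [436.1, 249.8, 174.3]
tcp_rot: [-3.138, -0.005, -0.013]
contact_force: [3.0, 0.6, -1.3]
opening: 0.334
```

Run:
```python
from h import *
to(C(0,27.5,165),-np.pi/2-.058)
```

```text
from [436.1 249.8 174.3] [-3.138 -0.005 -0.013] t 9.4 open 0.334
SHIFT [0.0694, 0.4589, 0.0082] ROT [-0.0068, -0.0016, 1.6158] rows 12.9
```

```bash
cat >> h.py <<'E'
def route(p,yaw,n=3):
    "n calls, equal interpolation, each relative to predicted start pose"
    s=status.sense(); T0=R.from_matrix(Rm(s['tcp_rot'])); p0=s['eef_pos']; p=np.array(p)
    T1=R.from_matrix(Rm([np.pi,0,yaw])); rv=(T0.inv()*T1).as_rotvec()
    print('from',np.round(p0,1),np.round(s['tcp_rot'],3),'t',round(s['clock'],2),'open',round(s['opening'],3))
    for i in range(n):
        a,b=i/n,(i+1)/n; Ta=T0*R.from_rotvec(rv*a); d=Ta.inv().apply((p-p0)/n)/1000
        print('CALL',i,np.round(d,3).tolist(),np.round(rv/n,3).tolist())
E
python3 - <<'E'
from h import *
route(C(0,27.5,165),-np.pi/2-.058)
E
```

```text
from [436.1 249.8 174.3] [-3.138 -0.005 -0.013] t 9.4 open 0.334
CALL 0 [0.023, 0.153, 0.003] [-0.002, -0.001, 0.539]
CALL 1 [0.098, 0.119, 0.003] [-0.002, -0.001, 0.539]
CALL 2 [0.146, 0.052, 0.003] [-0.002, -0.001, 0.539]
```

send_rows(
  plan=[
    [[0.005,0.035,0],[0,0,0.12],-1],
    [[0.01,0.07,0],[0,0,0.24],-1],
    [[0.016,0.11,0],[0,0,0.36],-1],
    [[0.023,0.15,0],[0,0,0.48],-1],
    [[0.023,0.153,0.003],[0,0,0.54],-1],
  ],
)

```text
clock: 9.82
eef_pos: [457.0, 91.5, 171.0]
tcp_rot: [-3.138, -0.004, -0.562]
contact_force: [0.3, 1.6, -2.2]
opening: 0.335
```

send_rows(
  plan=[
    [[0.024,0.03,0],[0,0,0.12],-1],
    [[0.048,0.06,0],[0,0,0.24],-1],
    [[0.072,0.09,0],[0,0,0.36],-1],
    [[0.096,0.117,0],[0,0,0.48],-1],
    [[0.098,0.119,0.003],[0,0,0.54],-1],
  ],
)

```text
clock: 10.23
eef_pos: [477.2, -66.0, 168.2]
tcp_rot: [-3.136, -0.003, -1.111]
contact_force: [0.6, 0.4, -3.3]
opening: 0.329
```

send_rows(
  plan=[
    [[0.036,0.013,0],[0,0,0.12],-1],
    [[0.072,0.026,0],[0,0,0.24],-1],
    [[0.108,0.039,0],[0,0,0.36],-1],
    [[0.14,0.05,0],[0,0,0.48],-1],
    [[0.146,0.052,0.003],[0,0,0.54],-1],
  ],
)

```text
clock: 10.65
eef_pos: [496.0, -224.4, 165.7]
tcp_rot: [-3.133, -0.002, -1.66]
contact_force: [0.1, 0.5, -2.0]
opening: 0.332
```

Run:
```python
from h import *
to(C(0,27.5,120),-np.pi/2-.058)
```

```text
from [ 496.  -224.4  165.7] [-3.133e+00 -2.000e-03 -1.660e+00] t 10.65 open 0.332
SHIFT [-0.0148, -0.0019, 0.0457] ROT [-0.0086, -0.0018, -0.0308] rows 1.2
```

send_rows(
  plan=[
    [[-0.015,-0.002,0],[-0.008,0,-0.03],-1],
    [[-0.015,-0.002,0],[-0.008,0,-0.03],-1],
    [[-0.015,-0.002,0],[-0.008,0,-0.03],-1],
    [[-0.015,-0.002,0],[-0.008,0,-0.03],-1],
    [[-0.015,-0.002,0],[-0.008,0,-0.03],-1],
  ],
)

```text
clock: 11.07
eef_pos: [499.1, -208.8, 165.7]
tcp_rot: [-3.141, -0.002, -1.628]
contact_force: [-0.8, 0.2, -1.7]
opening: 0.331
```

Run:
```python
from h import *
to(C(0,27.5,120),-np.pi/2-.058)
c=viewer.camera_params('wrist'); print(repr(c['xyz']),repr(c['orientation']))
im=viewer.grab_frame('wrist').copy(); cv2.imwrite('pics/w8raw.png',im[:,:,::-1])
draw(im,c,np.array([C(x,y,25) for x in (-63,63) for y in (-104,104)]+[C(x,y,20) for x in (-31,31) for y in (-55,0,55)]+[C(x,y,5) for x in (-70,70) for y in (-152,152)]))
cv2.imwrite('pics/w8.png',im[:,:,::-1])
```

```text
from [ 499.1 -208.8  165.7] [-3.141e+00 -2.000e-03 -1.628e+00] t 11.07 open 0.331
SHIFT [0.001, -0.0005, 0.0457] ROT [-0.0004, -0.0016, 0.0009] rows 1.1
array([ 571.76653377, -212.45301212,  286.27666832]) array([ 2.84654636e+00, -2.60353074e-03, -1.62700902e+00])
```

View pics/w8.png

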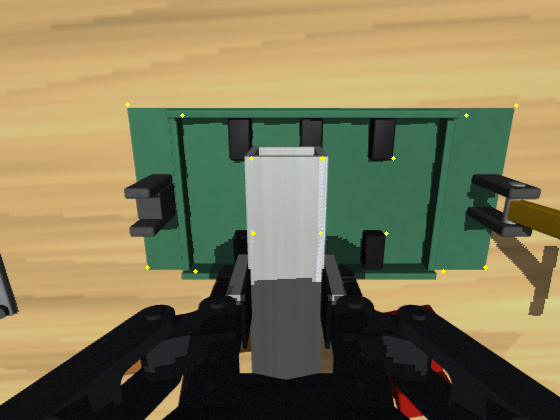

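Run:
```python
from h import *
im=cv2.imread('pics/w8raw.png')[:,:,::-1]
crop('',120,95,400,190,2,'pics/w8c.png',im)
```

```text
(no output)
```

View pics/w8c.png

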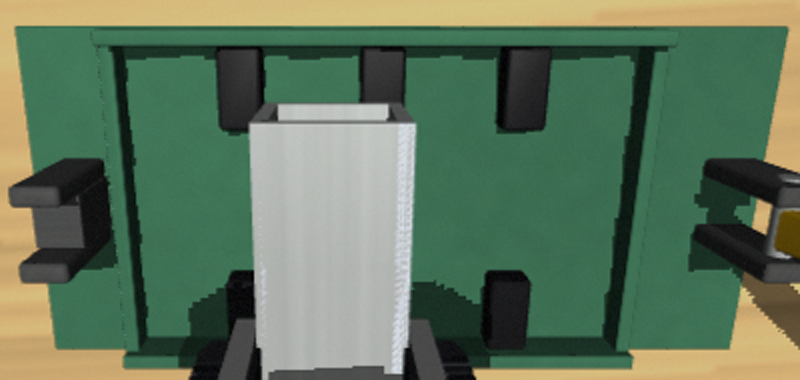

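Run:
```python
from h import *
c={'intrinsics':viewer.camera_params('wrist')['intrinsics'],'xyz':np.array([ 571.76653377, -212.45301212,  286.27666832]),'orientation':np.array([ 2.84654636e+00, -2.60353074e-03, -1.62700902e+00])}
g=lambda u,v:(120+(u+.5)/2-.5, 95+(v+.5)/2-.5)
ob=[((16,27),(70,152,5)),((787,27),(70,-152,5)),((730,350),(-70,-152,5)),((56,350),(-70,152,5)),((108,45),(63,104,20)),((664,45),(63,-104,20))]
f=lambda p:np.concatenate([proj(frame(p[0],p[1],p[2],m),c)[0]-g(*uv) for uv,m in ob])
s=least_squares(f,CAR);print(s.x,np.round(f(s.x),1))
f2=lambda p:np.concatenate([proj(frame(p[0],p[1],p[2],np.array(m)+[0,0,p[3]]),c)[0]-g(*uv) for uv,m in ob])
s=least_squares(f2,CAR+[0]);print(s.x,np.round(f2(s.x),1))
# held tube rel to TCP: top front edge corners pix
for uv in ((250,123),(416,123)): print(ray(g(*uv),c,160.9))
```

```text
[ 4.96309408e+02 -2.33778076e+02 -5.13525877e-02] [-5.2  0.6 -2.2 -1.4 -2.4 -1.  -3.   0.9  5.5  1.4  6.  -0. ]
[ 4.96228807e+02 -2.33875393e+02 -5.12889669e-02 -1.13097278e+00] [-4.4  0.7 -2.9 -1.3 -3.  -1.5 -2.4  0.4  6.1  1.5  5.4  0. ]
[ 553.90580833 -196.89596212  160.9       ]
[ 552.20200666 -226.96563953  160.9       ]
```

Run:
```python
from h import *
c={'intrinsics':viewer.camera_params('wrist')['intrinsics'],'xyz':np.array([ 571.76653377, -212.45301212,  286.27666832]),'orientation':np.array([ 2.84654636e+00, -2.60353074e-03, -1.62700902e+00])}
g=lambda u,v:(120+(u+.5)/2-.5, 95+(v+.5)/2-.5)
ob=[((16,27),(70,152,5)),((787,27),(70,-152,5)),((730,350),(-70,-152,5)),((56,350),(-70,152,5))]
f=lambda p:np.concatenate([proj(frame(p[0],p[1],p[2],m),c)[0]-g(*uv) for uv,m in ob])
s=least_squares(f,CAR);print(s.x,np.round(f(s.x),1))
P=s.x
for y in (-104,104): print(y,[((proj(frame(*P,(63,y,z)),c)[0]+.5-[120,95])*2).round() for z in (5,20,25)])
for y in (-55,0,55): print('blk',y,[((proj(frame(*P,(x,y+e,20)),c)[0]+.5-[120,95])*2).round() for x in (31,) for e in (-8.5,8.5)])
```

```text
[ 4.95840089e+02 -2.36516882e+02 -5.64576212e-02] [-1.2  0.   1.6  0.1  0.1  0.1 -0.4  0.4]
-104 [array([666.,  46.]), array([684.,  48.]), array([691.,  48.])]
104 [array([138.,  46.]), array([128.,  48.]), array([124.,  48.])]
blk -55 [array([568., 133.]), array([524., 133.])]
blk 0 [array([426., 133.]), array([382., 133.])]
blk 55 [array([284., 133.]), array([240., 133.])]
```

Run:
```python
from h import *
c={'intrinsics':viewer.camera_params('wrist')['intrinsics'],'xyz':np.array([ 571.76653377, -212.45301212,  286.27666832]),'orientation':np.array([ 2.84654636e+00, -2.60353074e-03, -1.62700902e+00])}
g=lambda u,v:(120+(u+.5)/2-.5, 95+(v+.5)/2-.5)
ob=[((16,27),(70,152,5),1),((787,27),(70,-152,5),1),((730,350),(-70,-152,5),1),((56,350),(-70,152,5),1)]
ob+=[((548,131),(31,-63.5,20),0),((500,131),(31,-46.5,20),0),((263,131),(31,46.5,20),0),((218,131),(31,63.5,20),0),((527,274),(-31,-63.5,20),0),((486,274),(-31,-46.5,20),0)]
f=lambda p:np.concatenate([proj(frame(p[0],p[1],p[2],np.array(m)+[0,p[3]*k,0]),c)[0]-g(*uv) for uv,m,k in ob])
s=least_squares(f,CAR+[-8]);print(s.x,np.round(f(s.x),1))
P=s.x[:3]
for y in (-104,104): print(y,[((proj(frame(*P,(63,y,z)),c)[0]+.5-[120,95])*2).round() for z in (5,20,25)])
print('fork',[((proj(frame(*P,(x,y,57)),c)[0]+.5-[120,95])*2).round() for x in (-18,18) for y in (113,131)])
print('hinge',[((proj(frame(*P,(x,y,46)),c)[0]+.5-[120,95])*2).round() for x in (0,) for y in (-145,)])
```

```text
[ 4.97189706e+02 -2.27739821e+02 -5.63407792e-02 -8.81394246e+00] [-1.4 -1.1  1.7 -1.1  0.2 -0.8 -0.6 -0.4 -1.7 -0.3  0.3 -0.3 -1.4 -0.3
 -0.9 -0.3  2.1  3.   2.   3. ]
-104 [array([644.,  44.]), array([661.,  45.]), array([667.,  46.])]
104 [array([116.,  44.]), array([104.,  45.]), array([99., 46.])]
fork [array([ 68., 285.]), array([ 17., 285.]), array([ 56., 186.]), array([  3., 186.])]
hinge [array([782., 227.])]
```

The plate turns out to be off-centre from the carrier origin by about 8.8 mm, and the slots and fork now fit. I'll update the carrier pose and place the tube.

```bash
sed -i 's/CAR=.*/CAR=[497.0,-227.9,-0.0563]/' h.py
python3 - <<'E'
from h import *
to(C(0,27.5,90),-np.pi/2-.056)
E
```

```text
from [ 499.2 -209.   165.7] [-3.141e+00 -2.000e-03 -1.628e+00] t 11.12 open 0.334
SHIFT [-0.0087, 0.0012, 0.0757] ROT [-0.0006, -0.0017, -0.0014] rows 1.8
```

send_rows(
  plan=[
    [[-0.009,0.001,0.02],[0,0,0],-1],
    [[-0.009,0.001,0.05],[0,0,0],-1],
    [[-0.009,0.001,0.075],[0,0,0],-1],
    [[-0.009,0.001,0.075],[0,0,0],-1],
    [[-0.009,0.001,0.075],[0,0,0],-1],
  ],
)

```text
clock: 11.53
eef_pos: [498.0, -199.5, 90.1]
tcp_rot: [3.14, -0.001, -1.628]
contact_force: [0.2, 0.7, -1.7]
opening: 0.328
```

Run:
```python
from h import *
to(C(0,27.5,42),-np.pi/2-.056)
```

```text
from [ 498.  -199.5   90.1] [ 3.140e+00 -1.000e-03 -1.628e+00] t 11.53 open 0.328
SHIFT [0.0008, -0.0007, 0.0481] ROT [0.0021, -0.0009, -0.0008] rows 1.2
```

send_rows(
  plan=[
    [[0.001,-0.001,0.02],[0,0,0],-1],
    [[0.001,-0.001,0.038],[0,0,0],-1],
    [[0.001,-0.001,0.046],[0,0,0],-1],
    [[0.001,-0.001,0.048],[0,0,0],-1],
    [[0.001,-0.001,0.048],[0,0,0],-1],
  ],
)

```text
clock: 11.95
eef_pos: [499.2, -200.8, 42.9]
tcp_rot: [3.14, -0.001, -1.628]
contact_force: [0.2, 0.5, -1.9]
opening: 0.331
```

Run:
```python
from h import *
to(C(0,27.5,42),-np.pi/2-.056)
print(status.sense()['contact_force'])
```

```text
from [ 499.2 -200.8   42.9] [ 3.140e+00 -1.000e-03 -1.628e+00] t 11.95 open 0.331
SHIFT [-0.0003, 0.0007, 0.0009] ROT [0.0016, -0.001, -0.0007] rows 0.0
[ 0.20761259  0.48406425 -1.90363789]
```

send_rows(
  plan=[
    [[0,0,0.002],[0,0,0],-1],
    [[0,0,0.002],[0,0,0],-0.1],
    [[0,0,0.002],[0,0,0],-0.1],
    [[0,0,0.002],[0,0,0],-0.1],
    [[0,0,-0.01],[0,0,0],-0.1],
  ],
)

```text
clock: 12.37
eef_pos: [498.3, -200.4, 52.2]
tcp_rot: [3.138, -0.0, -1.627]
contact_force: [-0.3, 0.6, 0.8]
opening: 0.453
```

send_rows(
  plan=[
    [[0,0,-0.035],[0,0,0],-0.1],
    [[0,0,-0.07],[0,0,0],-0.1],
    [[0,0,-0.11],[0,0,0],-0.1],
    [[0,0,-0.13],[0,0,0],-0.1],
    [[0,0,-0.13],[0,0,0],-0.1],
  ],
)

```text
clock: 12.78
eef_pos: [501.6, -201.5, 188.3]
tcp_rot: [-3.137, -0.003, -1.627]
contact_force: [1.0, -0.4, -0.2]
opening: 0.447
```

```bash
cat > carview.py <<'E'
from h import *
import sys
im=viewer.grab_frame('wrist').copy(); c=viewer.camera_params('wrist')
for y in (-82.5,-27.5,27.5,82.5): draw(im,c,np.array([C(a,y+b,35) for a in (-55,0,55) for b in(-15,15)]))
cv2.imwrite(sys.argv[1],im[:,:,::-1])
E
python3 carview.py pics/w9.png
python3 - <<'E'
from h import *
route(J(-30,0,170),-.017)
im=crop('scene',235,190,130,110,6,'pics/s9.png')
E
```

```text
from [ 500.4 -201.   185.8] [-3.140e+00 -2.000e-03 -1.627e+00] t 12.83 open 0.447
CALL 0 [-0.149, 0.01, 0.005] [0.0, -0.001, -0.537]
CALL 1 [-0.134, -0.067, 0.005] [0.0, -0.001, -0.537]
CALL 2 [-0.08, -0.126, 0.005] [0.0, -0.001, -0.537]
```

View pics/w9.png

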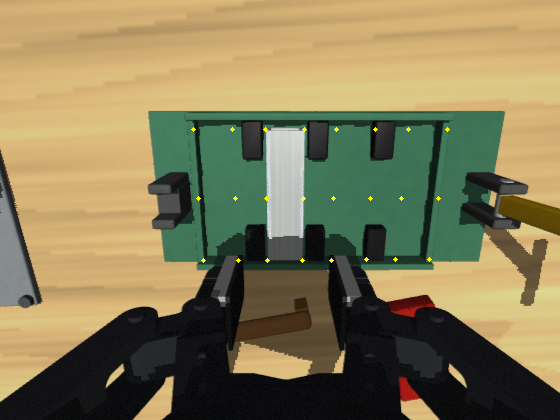

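View pics/s9.png

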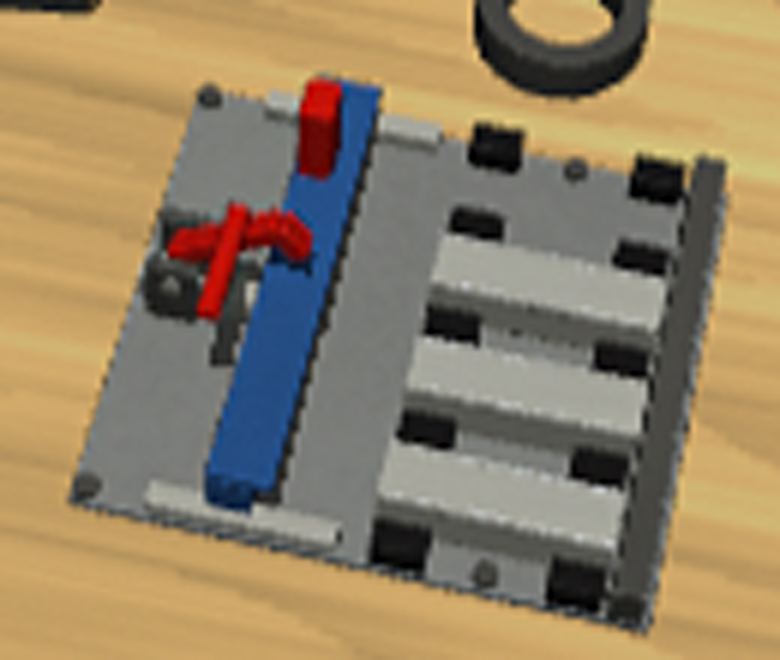

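Tube 1 lies at (285,190), in slot +27.5, and the other three tubes are undisturbed. Back for the tube at x=-30.

send_rows(
  plan=[
    [[-0.04,0.003,0],[0,0,-0.12],0],
    [[-0.08,0.006,0],[0,0,-0.24],0],
    [[-0.12,0.008,0],[0,0,-0.36],0],
    [[-0.149,0.01,0],[0,0,-0.48],0],
    [[-0.149,0.01,0.005],[0,0,-0.537],0],
  ],
)

```text
clock: 13.3
eef_pos: [496.6, -47.0, 177.9]
tcp_rot: [3.139, 0.002, -1.081]
contact_force: [0.0, -0.3, 0.3]
opening: 0.502
```

send_rows(
  plan=[
    [[-0.036,-0.018,0],[0,0,-0.12],0],
    [[-0.072,-0.036,0],[0,0,-0.24],0],
    [[-0.108,-0.054,0],[0,0,-0.36],0],
    [[-0.134,-0.067,0],[0,0,-0.48],0],
    [[-0.134,-0.067,0.005],[0,0,-0.537],0],
  ],
)

```text
clock: 13.72
eef_pos: [492.1, 107.0, 172.4]
tcp_rot: [3.141, 0.004, -0.534]
contact_force: [0.8, -0.1, 0.6]
opening: 0.498
```

send_rows(
  plan=[
    [[-0.021,-0.034,0],[0,0,-0.12],0],
    [[-0.042,-0.068,0],[0,0,-0.24],0],
    [[-0.064,-0.1,0],[0,0,-0.36],0],
    [[-0.08,-0.126,0],[0,0,-0.48],0],
    [[-0.08,-0.126,0.005],[0,0,-0.537],0],
  ],
)

```text
clock: 14.13
eef_pos: [487.1, 261.0, 167.2]
tcp_rot: [-3.138, 0.004, 0.012]
contact_force: [0.2, -0.3, -0.1]
opening: 0.501
```

```bash
python3 -c "
from h import *
to(J(-30,0,130),-.017)"
```

```text
from [487.1 261.  167.2] [-3.138  0.004  0.012] t 14.13 open 0.501
SHIFT [0.0073, 0.0131, 0.0371] ROT [-0.0032, 0.0039, 0.0292] rows 1.0
```

send_rows(
  plan=[
    [[0.007,0.013,0.02],[-0.003,0.004,0.029],0],
    [[0.007,0.013,0.037],[-0.003,0.004,0.029],0],
    [[0.007,0.013,0.037],[-0.003,0.004,0.029],0],
    [[0.007,0.013,0.037],[-0.003,0.004,0.029],0],
    [[0.007,0.013,0.037],[-0.003,0.004,0.029],0],
  ],
)

```text
clock: 14.55
eef_pos: [493.9, 248.1, 130.1]
tcp_rot: [3.141, 0.001, -0.017]
contact_force: [-0.3, 0.0, 0.2]
opening: 0.502
```

```bash
python3 tubes.py pics/w10.png; python3 -c "
from h import *
to(J(-30,0,45),-.017)"
```

```text
from [494.3 248.3 130.6] [-3.141 -0.    -0.017] t 14.6 open 0.498
SHIFT [0.0001, 0.0002, 0.0856] ROT [-0.0004, -0.0004, 0.0] rows 2.1
```

View pics/w10.png

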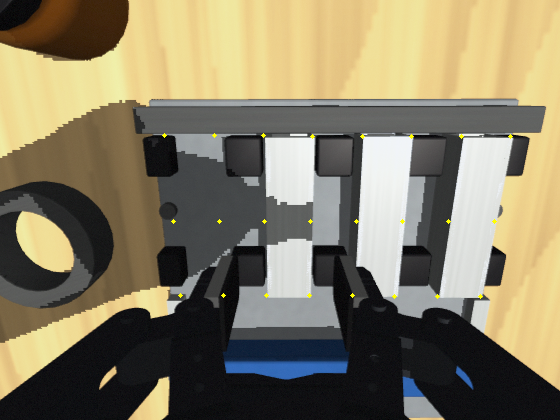

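The next tube is centred at (289,215). Descend and grip.

send_rows(
  plan=[
    [[0,0,0.03],[0,0,0],0],
    [[0,0,0.06],[0,0,0],0],
    [[0,0,0.083],[0,0,0],0],
    [[0,0,0.086],[0,0,0],0],
    [[0,0,0.086],[0,0,0],0],
  ],
)

```text
clock: 15.02
eef_pos: [493.9, 248.0, 44.3]
tcp_rot: [3.141, 0.001, -0.017]
contact_force: [-0.2, -0.0, 1.3]
opening: 0.498
```

send_rows(
  plan=[
    [[0,0,0],[0,0,0],-1],
    [[0,0,0],[0,0,0],-1],
    [[0,0,0],[0,0,0],-1],
    [[0,0,0],[0,0,0],-1],
    [[0,0,0],[0,0,0],-1],
  ],
)

```text
clock: 15.43
eef_pos: [495.1, 248.6, 46.2]
tcp_rot: [-3.141, -0.001, -0.017]
contact_force: [-0.1, -1.2, 7.1]
opening: 0.331
```

send_rows(
  plan=[
    [[0,0,-0.02],[0,0,0],-1],
    [[0,0,-0.05],[0,0,0],-1],
    [[0,0,-0.09],[0,0,0],-1],
    [[0,0,-0.12],[0,0,0],-1],
    [[0,0,-0.12],[0,0,0],-1],
  ],
)

```text
clock: 15.85
eef_pos: [498.2, 250.1, 173.1]
tcp_rot: [-3.136, -0.011, -0.017]
contact_force: [1.5, 0.3, -2.0]
opening: 0.327
```

```bash
python3 -c "
from h import *
route(C(0,-27.5,160),-np.pi/2-.056)"
```

```text
from [498.2 250.1 173.1] [-3.136 -0.011 -0.017] t 15.85 open 0.327
CALL 0 [0.002, 0.169, 0.003] [-0.004, -0.001, 0.537]
CALL 1 [0.088, 0.144, 0.004] [-0.004, -0.001, 0.537]
CALL 2 [0.149, 0.079, 0.004] [-0.004, -0.001, 0.537]
```

send_rows(
  plan=[
    [[0,0.04,0],[0,0,0.12],-1],
    [[0.001,0.08,0],[0,0,0.24],-1],
    [[0.002,0.12,0],[0,0,0.36],-1],
    [[0.002,0.16,0],[0,0,0.48],-1],
    [[0.002,0.169,0.003],[-0.004,0,0.537],-1],
  ],
)

```text
clock: 16.27
eef_pos: [496.4, 76.7, 169.4]
tcp_rot: [-3.136, -0.008, -0.563]
contact_force: [1.5, 0.5, -1.7]
opening: 0.33
```

send_rows(
  plan=[
    [[0.02,0.034,0],[0,0,0.12],-1],
    [[0.042,0.068,0],[0,0,0.24],-1],
    [[0.063,0.1,0],[0,0,0.36],-1],
    [[0.083,0.136,0],[0,0,0.48],-1],
    [[0.088,0.144,0.004],[-0.004,0,0.537],-1],
  ],
)

```text
clock: 16.68
eef_pos: [493.9, -96.8, 166.1]
tcp_rot: [-3.136, -0.008, -1.109]
contact_force: [-0.3, 0.5, -3.7]
opening: 0.334
```

send_rows(
  plan=[
    [[0.035,0.019,0],[0,0,0.12],-1],
    [[0.07,0.038,0],[0,0,0.24],-1],
    [[0.106,0.056,0],[0,0,0.36],-1],
    [[0.14,0.075,0],[0,0,0.48],-1],
    [[0.149,0.079,0.004],[-0.004,0,0.537],-1],
  ],
)

```text
clock: 17.1
eef_pos: [489.7, -270.7, 163.7]
tcp_rot: [-3.134, -0.007, -1.655]
contact_force: [0.2, -0.2, -2.0]
opening: 0.33
```

```bash
python3 -c "
from h import *
to(C(0,-27.5,100),-np.pi/2-.056)"
```

```text
from [ 489.7 -270.7  163.7] [-3.134 -0.007 -1.655] t 17.1 open 0.33
SHIFT [-0.0162, -0.0039, 0.0636] ROT [-0.0075, -0.0075, -0.0279] rows 1.6
```

send_rows(
  plan=[
    [[-0.016,-0.004,0.02],[-0.007,-0.007,-0.028],-1],
    [[-0.016,-0.004,0.04],[-0.007,-0.007,-0.028],-1],
    [[-0.016,-0.004,0.063],[-0.007,-0.007,-0.028],-1],
    [[-0.016,-0.004,0.063],[-0.007,-0.007,-0.028],-1],
    [[-0.016,-0.004,0.063],[-0.007,-0.007,-0.028],-1],
  ],
)

```text
clock: 17.52
eef_pos: [494.5, -255.0, 99.9]
tcp_rot: [3.139, 0.001, -1.627]
contact_force: [0.6, -0.4, -3.1]
opening: 0.331
```

```bash
python3 -c "
from h import *
to(C(0,-27.5,44),-np.pi/2-.056)
crop('wrist',100,50,400,350,2,'pics/w11.png')"
```

```text
from [ 494.5 -255.    99.9] [ 3.139e+00  1.000e-03 -1.627e+00] t 17.52 open 0.331
SHIFT [0.0003, -0.0011, 0.0559] ROT [0.0021, 0.0008, -0.0] rows 1.3
```

View pics/w11.png

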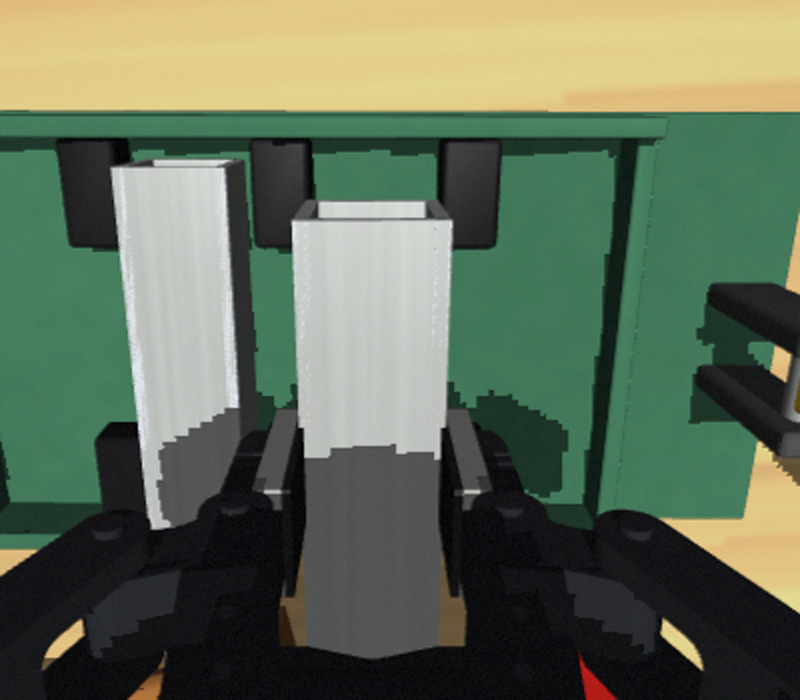

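The held tube is over slot -27.5, between the centre and right blocks. I'll lower and release.

send_rows(
  plan=[
    [[0,-0.001,0.02],[0,0,0],-1],
    [[0,-0.001,0.04],[0,0,0],-1],
    [[0,-0.001,0.052],[0,0,0],-1],
    [[0,-0.001,0.056],[0,0,0],-1],
    [[0,-0.001,0.056],[0,0,0],-1],
  ],
)

```text
clock: 17.98
eef_pos: [496.3, -255.4, 45.0]
tcp_rot: [3.141, 0.0, -1.627]
contact_force: [0.5, 0.3, -2.7]
opening: 0.33
```

send_rows(
  plan=[
    [[0,0,0.001],[0,0,0],-1],
    [[0,0,0.001],[0,0,0],-0.1],
    [[0,0,0.001],[0,0,0],-0.1],
    [[0,0,0.001],[0,0,0],-0.1],
    [[0,0,-0.01],[0,0,0],-0.1],
  ],
)

```text
clock: 18.4
eef_pos: [495.6, -255.0, 54.4]
tcp_rot: [3.139, 0.001, -1.627]
contact_force: [-1.4, 0.3, 0.0]
opening: 0.45
```

send_rows(
  plan=[
    [[0,0,-0.035],[0,0,0],-0.1],
    [[0,0,-0.07],[0,0,0],-0.1],
    [[0,0,-0.11],[0,0,0],-0.1],
    [[0,0,-0.13],[0,0,0],-0.1],
    [[0,0,-0.13],[0,0,0],-0.1],
  ],
)

```text
clock: 18.82
eef_pos: [498.6, -256.6, 190.8]
tcp_rot: [-3.135, -0.003, -1.627]
contact_force: [0.9, -0.3, 0.0]
opening: 0.456
```

```bash
python3 carview.py pics/w12.png
python3 - <<'E'
from h import *
route(J(30,0,165),-.017)
im=crop('scene',235,190,130,110,4,'pics/s12.png')
E
```

```text
from [ 497.5 -256.   188.2] [-3.138e+00 -2.000e-03 -1.627e+00] t 18.87 open 0.451
CALL 0 [-0.169, -0.01, 0.007] [-0.0, -0.001, -0.537]
CALL 1 [-0.14, -0.094, 0.008] [-0.0, -0.001, -0.537]
CALL 2 [-0.072, -0.153, 0.008] [-0.0, -0.001, -0.537]
```

View pics/w12.png

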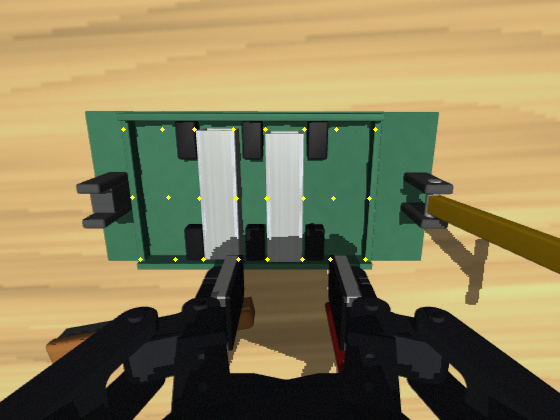

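View pics/s12.png

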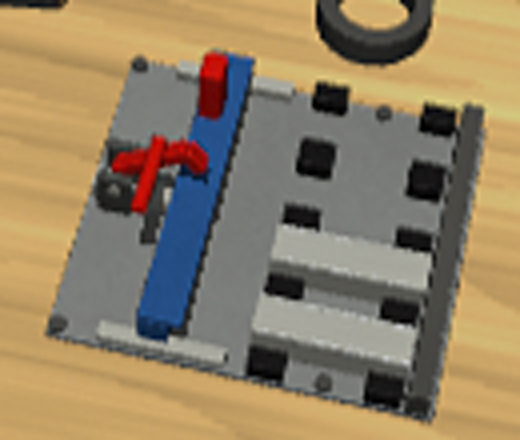

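Two tubes are in adjacent slots, at (218,190) and (285,195). Going back for the tube at x=30.

send_rows(
  plan=[
    [[-0.04,-0.002,0],[0,0,-0.12],0],
    [[-0.08,-0.005,0],[0,0,-0.24],0],
    [[-0.12,-0.007,0],[0,0,-0.36],0],
    [[-0.155,-0.01,0],[0,0,-0.48],0],
    [[-0.163,-0.01,0.007],[0,0,-0.53],0],
  ],
)

```text
clock: 19.33
eef_pos: [515.3, -89.2, 178.7]
tcp_rot: [-3.141, 0.001, -1.088]
contact_force: [0.5, -0.9, -0.2]
opening: 0.502
```

send_rows(
  plan=[
    [[-0.034,-0.022,0],[0,0,-0.12],0],
    [[-0.068,-0.045,0],[0,0,-0.24],0],
    [[-0.1,-0.067,0],[0,0,-0.36],0],
    [[-0.13,-0.088,0],[0,0,-0.48],0],
    [[-0.136,-0.091,0.008],[0,0,-0.53],0],
  ],
)

```text
clock: 19.75
eef_pos: [533.3, 78.2, 170.7]
tcp_rot: [-3.139, 0.001, -0.549]
contact_force: [0.7, 0.3, -0.1]
opening: 0.503
```

send_rows(
  plan=[
    [[-0.017,-0.037,0],[0,0,-0.12],0],
    [[-0.035,-0.074,0],[0,0,-0.24],0],
    [[-0.052,-0.11,0],[0,0,-0.36],0],
    [[-0.068,-0.144,0],[0,0,-0.48],0],
    [[-0.07,-0.149,0.008],[0,0,-0.53],0],
  ],
)

```text
clock: 20.17
eef_pos: [551.8, 247.5, 163.1]
tcp_rot: [-3.137, -0.002, -0.009]
contact_force: [-0.1, -0.1, -0.2]
opening: 0.498
```

```bash
python3 -c "
from h import *
to(J(30,0,130),-.017)"
```

```text
from [551.8 247.5 163.1] [-3.137e+00 -2.000e-03 -9.000e-03] t 20.17 open 0.498
SHIFT [0.0025, 0.0006, 0.0331] ROT [-0.0049, -0.0018, 0.008] rows 0.8
```

send_rows(
  plan=[
    [[0.002,0.001,0.02],[-0.005,-0.002,0.008],0],
    [[0.002,0.001,0.033],[-0.005,-0.002,0.008],0],
    [[0.002,0.001,0.033],[-0.005,-0.002,0.008],0],
    [[0.002,0.001,0.033],[-0.005,-0.002,0.008],0],
    [[0.002,0.001,0.033],[-0.005,-0.002,0.008],0],
  ],
)

```text
clock: 20.58
eef_pos: [553.8, 245.9, 130.1]
tcp_rot: [3.141, 0.001, -0.018]
contact_force: [0.3, 0.2, -0.1]
opening: 0.501
```

```bash
python3 tubes.py pics/w13.png; python3 -c "
from h import *
to(J(30,0,48),-.017)"
```

```text
from [554.1 246.1 130.6] [ 3.142 -0.    -0.018] t 20.63 open 0.505
SHIFT [0.0002, -0.001, 0.0826] ROT [0.0, -0.0, -0.0011] rows 2.0
```

View pics/w13.png

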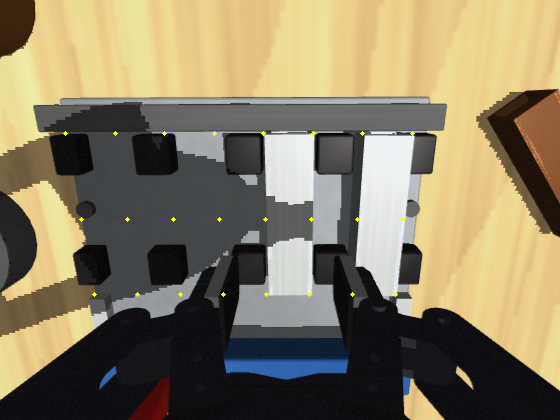

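Centred. This tube goes to an end slot, so I'll take a slightly higher grip.

send_rows(
  plan=[
    [[0,-0.001,0.03],[0,0,0],0],
    [[0,-0.001,0.06],[0,0,0],0],
    [[0,-0.001,0.081],[0,0,0],0],
    [[0,-0.001,0.083],[0,0,0],0],
    [[0,-0.001,0.083],[0,0,0],0],
  ],
)

```text
clock: 21.05
eef_pos: [553.8, 246.4, 47.4]
tcp_rot: [3.141, 0.001, -0.019]
contact_force: [0.8, 0.3, -0.1]
opening: 0.502
```

send_rows(
  plan=[
    [[0,0,0],[0,0,0],-1],
    [[0,0,0],[0,0,0],-1],
    [[0,0,0],[0,0,0],-1],
    [[0,0,0],[0,0,0],-1],
    [[0,0,0],[0,0,0],-1],
  ],
)

```text
clock: 21.47
eef_pos: [555.1, 246.7, 49.5]
tcp_rot: [-3.141, -0.002, -0.019]
contact_force: [-0.3, -2.2, 8.2]
opening: 0.326
```

send_rows(
  plan=[
    [[0,0,-0.02],[0,0,0],-1],
    [[0,0,-0.05],[0,0,0],-1],
    [[0,0,-0.09],[0,0,0],-1],
    [[0,0,-0.115],[0,0,0],-1],
    [[0,0,-0.115],[0,0,0],-1],
  ],
)

```text
clock: 21.88
eef_pos: [558.0, 248.1, 171.1]
tcp_rot: [-3.137, -0.01, -0.019]
contact_force: [0.5, 1.0, -2.9]
opening: 0.328
```

```bash
python3 -c "
from h import *
route(C(0,-81.5,160),-np.pi/2-.056,4)"
```

```text
from [558.  248.1 171.1] [-3.137 -0.01  -0.019] t 21.88 open 0.328
CALL 0 [-0.014, 0.14, 0.002] [-0.003, -0.001, 0.402]
CALL 1 [0.042, 0.134, 0.002] [-0.003, -0.001, 0.402]
CALL 2 [0.091, 0.107, 0.003] [-0.003, -0.001, 0.402]
CALL 3 [0.126, 0.063, 0.003] [-0.003, -0.001, 0.402]
```

send_rows(
  plan=[
    [[-0.003,0.033,0],[0,0,0.1],-1],
    [[-0.007,0.067,0],[0,0,0.2],-1],
    [[-0.01,0.1,0],[0,0,0.3],-1],
    [[-0.014,0.133,0],[0,0,0.39],-1],
    [[-0.014,0.14,0.002],[-0.003,0,0.402],-1],
  ],
)

```text
clock: 22.3
eef_pos: [539.5, 104.4, 167.8]
tcp_rot: [-3.139, -0.007, -0.428]
contact_force: [-0.3, -0.2, -4.0]
opening: 0.327
```

send_rows(
  plan=[
    [[0.01,0.032,0],[0,0,0.1],-1],
    [[0.02,0.064,0],[0,0,0.2],-1],
    [[0.03,0.096,0],[0,0,0.3],-1],
    [[0.04,0.128,0],[0,0,0.39],-1],
    [[0.042,0.134,0.002],[-0.003,0,0.402],-1],
  ],
)

```text
clock: 22.72
eef_pos: [521.2, -38.5, 165.5]
tcp_rot: [-3.14, -0.007, -0.836]
contact_force: [-0.7, -0.5, -3.8]
opening: 0.332
```

send_rows(
  plan=[
    [[0.022,0.026,0],[0,0,0.1],-1],
    [[0.044,0.052,0],[0,0,0.2],-1],
    [[0.066,0.078,0],[0,0,0.3],-1],
    [[0.088,0.103,0],[0,0,0.39],-1],
    [[0.091,0.107,0.003],[-0.003,0,0.402],-1],
  ],
)

```text
clock: 23.13
eef_pos: [502.7, -181.6, 163.1]
tcp_rot: [-3.14, -0.008, -1.244]
contact_force: [1.0, -0.5, -3.2]
opening: 0.331
```

```bash
python3 -c "
from h import *
to(C(0,-81.5,160),-np.pi/2-.056)"
```

```text
from [ 502.7 -181.6  163.1] [-3.14  -0.008 -1.244] t 23.13 open 0.331
SHIFT [0.1176, 0.0507, 0.0039] ROT [-0.0032, -0.0077, 0.3824] rows 3.1
```

send_rows(
  plan=[
    [[0.032,0.014,0],[0,0,0.1],-1],
    [[0.064,0.028,0],[0,0,0.2],-1],
    [[0.096,0.042,0],[0,0,0.3],-1],
    [[0.117,0.051,0.003],[0,-0.008,0.382],-1],
    [[0.117,0.051,0.003],[0,-0.008,0.382],-1],
  ],
)

```text
clock: 23.55
eef_pos: [492.0, -312.3, 160.3]
tcp_rot: [-3.138, -0.0, -1.632]
contact_force: [0.0, 0.4, -3.0]
opening: 0.328
```

```bash
python3 -c "
from h import *
to(C(0,-81.5,90),-np.pi/2-.056)"; python3 carview.py pics/w14.png
```

```text
from [ 492.  -312.3  160.3] [-3.138 -0.    -1.632] t 23.55 open 0.328
SHIFT [-0.0031, 0.0, 0.0703] ROT [-0.0037, -0.0003, -0.0056] rows 1.7
```

View pics/w14.png

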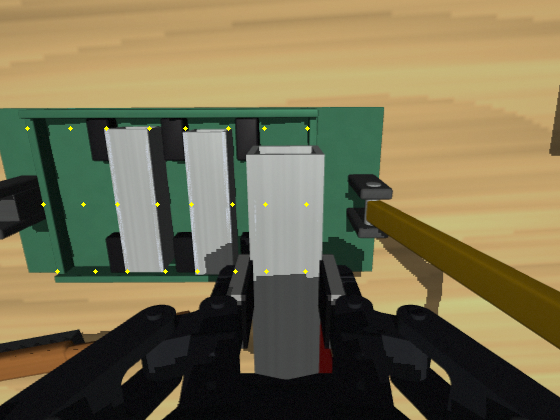

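send_rows(
  plan=[
    [[-0.003,0,0.02],[-0.004,0,-0.006],-1],
    [[-0.003,0,0.05],[-0.004,0,-0.006],-1],
    [[-0.003,0,0.07],[-0.004,0,-0.006],-1],
    [[-0.003,0,0.07],[-0.004,0,-0.006],-1],
    [[-0.003,0,0.07],[-0.004,0,-0.006],-1],
  ],
)

```text
clock: 24.02
eef_pos: [491.6, -305.5, 89.2]
tcp_rot: [3.138, 0.003, -1.62]
contact_force: [-0.3, -0.3, -3.3]
opening: 0.323
```

```bash
python3 -c "
from h import *
to(C(0,-81.5,48),-np.pi/2-.056)
crop('wrist',100,50,400,350,2,'pics/w15.png')"
```

```text
from [ 491.6 -305.5   89.2] [ 3.138e+00  3.000e-03 -1.620e+00] t 24.02 open 0.323
SHIFT [0.0039, -0.0012, 0.0412] ROT [0.004, 0.0029, 0.0067] rows 1.0
```

View pics/w15.png

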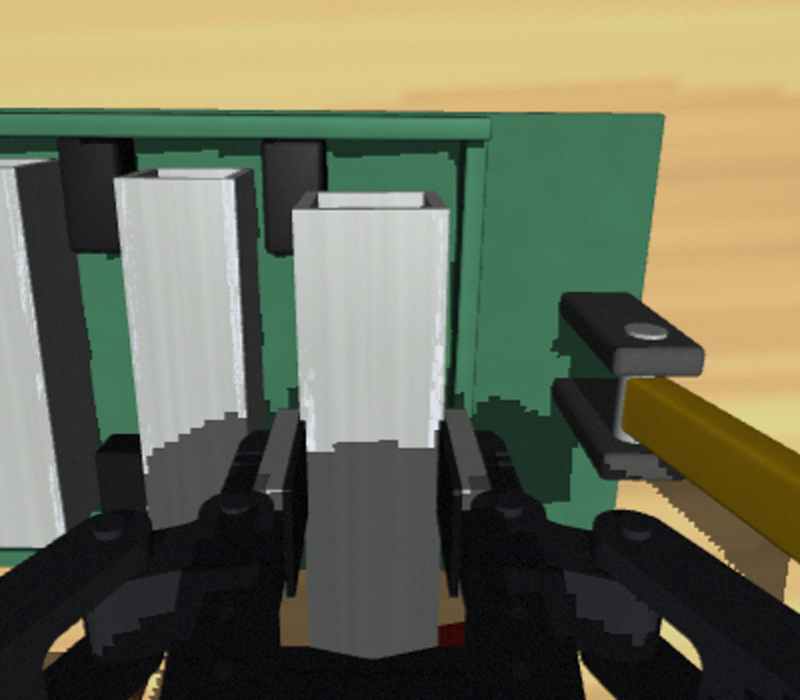

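send_rows(
  plan=[
    [[0.004,-0.001,0.015],[0.004,0.003,0.007],-1],
    [[0.004,-0.001,0.03],[0.004,0.003,0.007],-1],
    [[0.004,-0.001,0.038],[0.004,0.003,0.007],-1],
    [[0.004,-0.001,0.041],[0.004,0.003,0.007],-1],
    [[0.004,-0.001,0.041],[0.004,0.003,0.007],-1],
  ],
)

```text
clock: 24.48
eef_pos: [493.5, -310.1, 49.8]
tcp_rot: [-3.139, -0.001, -1.627]
contact_force: [0.5, 0.0, -3.4]
opening: 0.328
```

```bash
python3 -c "
from h import *
to(C(0,-81.5,47),-np.pi/2-.056);print(status.sense()['contact_force'])
crop('wrist',100,50,400,350,2,'pics/w16.png')"
```

```text
from [ 493.5 -310.1   49.8] [-3.139e+00 -1.000e-03 -1.627e+00] t 24.48 open 0.328
SHIFT [-0.0007, 0.0011, 0.0028] ROT [-0.0024, -0.0015, -0.0002] rows 0.1
[ 0.48101076  0.02675469 -3.44199776]
```

View pics/w16.png

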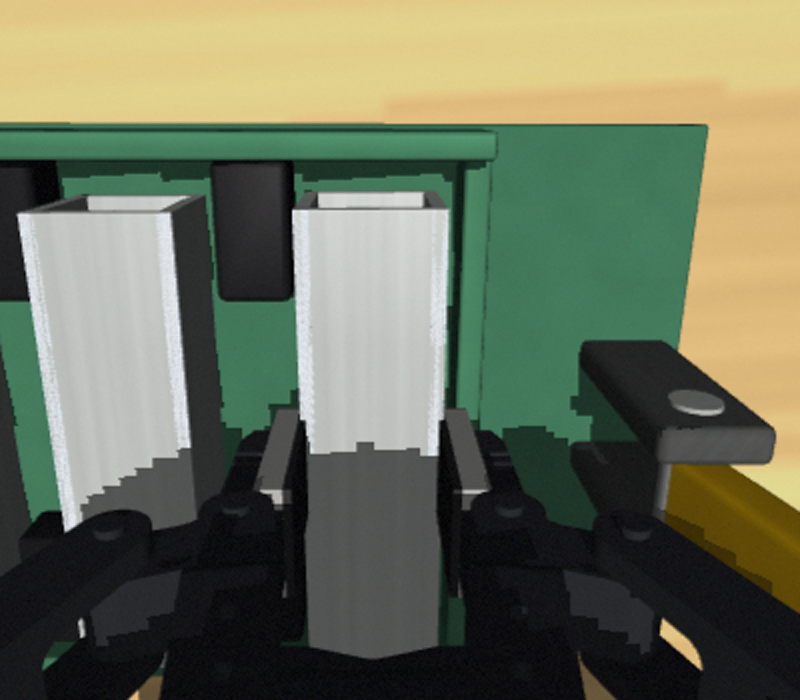

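It's between the block and the end wall. I'll lower the last 3 mm and open only slightly.

send_rows(
  plan=[
    [[-0.0005,0.001,0.002],[0,0,0],-1],
    [[-0.0005,0.001,0.003],[0,0,0],-1],
    [[-0.0005,0.001,0.0035],[0,0,0],-1],
    [[-0.0005,0.001,0.0035],[0,0,0],-0.12],
    [[-0.0005,0.001,0.0035],[0,0,0],-0.12],
  ],
)

```text
clock: 24.95
eef_pos: [493.1, -310.0, 47.2]
tcp_rot: [-3.138, -0.002, -1.627]
contact_force: [0.1, 0.3, 0.4]
opening: 0.438
```

send_rows(
  plan=[
    [[0,0,-0.005],[0,0,0],-0.12],
    [[0,0,-0.03],[0,0,0],-0.12],
    [[0,0,-0.07],[0,0,0],-0.12],
    [[0,0,-0.11],[0,0,0],-0.12],
    [[0,0,-0.13],[0,0,0],-0.12],
  ],
)

```text
clock: 25.37
eef_pos: [494.2, -310.7, 182.3]
tcp_rot: [-3.133, -0.005, -1.627]
contact_force: [1.9, -0.2, 0.9]
opening: 0.438
```

```bash
python3 carview.py pics/w17.png
python3 - <<'E'
from h import *
route(J(90,0,165),-.017,4)
im=crop('scene',235,190,130,110,4,'pics/s17.png')
E
```

```text
from [ 495.5 -311.5  184.9] [-3.129 -0.007 -1.627] t 25.42 open 0.439
CALL 0 [-0.141, -0.022, 0.004] [-0.001, -0.004, -0.403]
CALL 1 [-0.121, -0.075, 0.005] [-0.001, -0.004, -0.403]
CALL 2 [-0.082, -0.117, 0.005] [-0.001, -0.004, -0.403]
CALL 3 [-0.03, -0.139, 0.005] [-0.001, -0.004, -0.403]
```

View pics/w17.png

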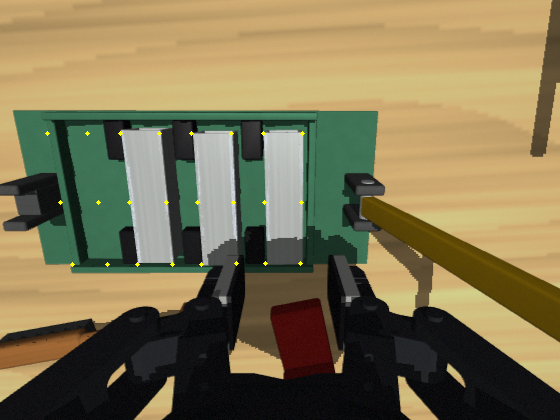

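View pics/s17.png

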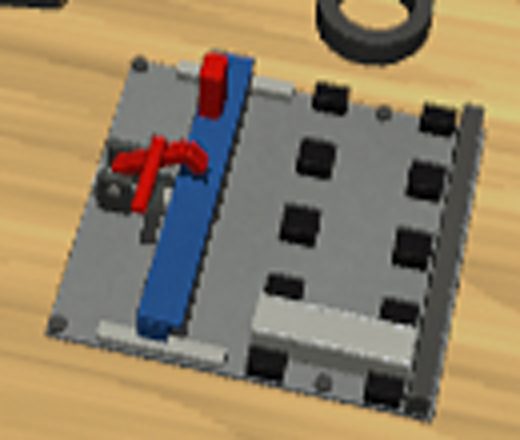

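Three tubes are down in their own slots and the last is still in its nest. Going back for it.

send_rows(
  plan=[
    [[-0.033,-0.005,0],[0,0,-0.1],0],
    [[-0.066,-0.01,0],[0,0,-0.2],0],
    [[-0.1,-0.015,0],[0,0,-0.3],0],
    [[-0.133,-0.021,0],[0,0,-0.39],0],
    [[-0.136,-0.021,0.004],[0,0,-0.4],0],
  ],
)

```text
clock: 25.88
eef_pos: [524.3, -172.5, 177.7]
tcp_rot: [-3.133, -0.009, -1.22]
contact_force: [0.6, -0.8, -0.7]
opening: 0.499
```

send_rows(
  plan=[
    [[-0.029,-0.018,0],[0,0,-0.1],0],
    [[-0.058,-0.036,0],[0,0,-0.2],0],
    [[-0.087,-0.054,0],[0,0,-0.3],0],
    [[-0.114,-0.071,0],[0,0,-0.39],0],
    [[-0.117,-0.073,0.005],[0,0,-0.4],0],
  ],
)

```text
clock: 26.3
eef_pos: [553.6, -33.8, 172.3]
tcp_rot: [-3.136, -0.012, -0.813]
contact_force: [0.5, 0.4, -0.5]
opening: 0.503
```

send_rows(
  plan=[
    [[-0.02,-0.029,0],[0,0,-0.1],0],
    [[-0.04,-0.057,0],[0,0,-0.2],0],
    [[-0.06,-0.085,0],[0,0,-0.3],0],
    [[-0.078,-0.112,0],[0,0,-0.39],0],
    [[-0.08,-0.114,0.005],[0,0,-0.4],0],
  ],
)

```text
clock: 26.72
eef_pos: [583.1, 106.4, 167.3]
tcp_rot: [-3.138, -0.015, -0.407]
contact_force: [0.3, -0.6, 0.2]
opening: 0.502
```

```bash
python3 -c "
from h import *
to(J(90,0,150),-.017)"
```

```text
from [583.1 106.4 167.3] [-3.138 -0.015 -0.407] t 26.72 open 0.502
SHIFT [-0.0268, -0.1406, 0.0174] ROT [-0.0003, -0.0151, -0.3895] rows 3.5
```

send_rows(
  plan=[
    [[-0.007,-0.036,0.004],[0,0,-0.1],0],
    [[-0.014,-0.073,0.008],[0,0,-0.2],0],
    [[-0.021,-0.11,0.013],[0,0,-0.3],0],
    [[-0.027,-0.14,0.017],[0,-0.015,-0.39],0],
    [[-0.027,-0.14,0.017],[0,-0.015,-0.39],0],
  ],
)

```text
clock: 27.13
eef_pos: [614.6, 249.5, 148.8]
tcp_rot: [-3.14, 0.001, -0.01]
contact_force: [-0.3, -0.8, 0.4]
opening: 0.499
```

```bash
python3 tubes.py pics/w18.png; python3 -c "
from h import *
to(J(90,0,47),-.017)"
```

```text
from [614.  247.  148.8] [ 3.142e+00  1.000e-03 -1.500e-02] t 27.18 open 0.499
SHIFT [0.0005, 0.001, 0.1018] ROT [0.0001, 0.0011, 0.0021] rows 2.4
```

View pics/w18.png

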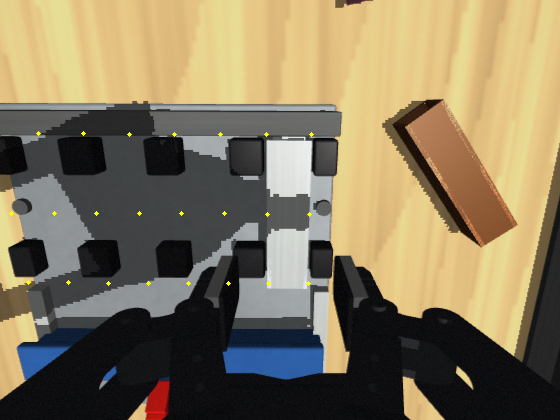

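send_rows(
  plan=[
    [[0.0005,0.001,0.035],[0,0,0.002],0],
    [[0.0005,0.001,0.07],[0,0,0.002],0],
    [[0.0005,0.001,0.1],[0,0,0.002],0],
    [[0.0005,0.001,0.102],[0,0,0.002],0],
    [[0.0005,0.001,0.102],[0,0,0.002],0],
  ],
)

```text
clock: 27.6
eef_pos: [612.9, 243.8, 45.0]
tcp_rot: [3.139, 0.005, -0.02]
contact_force: [0.9, -0.3, 0.1]
opening: 0.502
```

send_rows(
  plan=[
    [[0,0,0],[0,0,0],-1],
    [[0,0,0],[0,0,0],-1],
    [[0,0,0],[0,0,0],-1],
    [[0,0,0],[0,0,0],-1],
    [[0,0,0],[0,0,0],-1],
  ],
)

```text
clock: 28.02
eef_pos: [613.9, 243.8, 46.9]
tcp_rot: [3.14, 0.003, -0.02]
contact_force: [0.4, -3.8, 7.2]
opening: 0.33
```

send_rows(
  plan=[
    [[0,0,-0.02],[0,0,0],-1],
    [[0,0,-0.05],[0,0,0],-1],
    [[0,0,-0.09],[0,0,0],-1],
    [[0,0,-0.115],[0,0,0],-1],
    [[0,0,-0.115],[0,0,0],-1],
  ],
)

```text
clock: 28.43
eef_pos: [617.4, 245.3, 168.8]
tcp_rot: [-3.139, -0.006, -0.02]
contact_force: [1.8, 0.6, -2.1]
opening: 0.327
```

```bash
python3 -c "
from h import *
route(C(0,80,160),-np.pi/2-.056,3)"
```

```text
from [617.4 245.3 168.8] [-3.139 -0.006 -0.02 ] t 28.43 open 0.327
CALL 0 [-0.036, 0.132, 0.002] [-0.002, -0.001, 0.536]
CALL 1 [0.036, 0.132, 0.003] [-0.002, -0.001, 0.536]
CALL 2 [0.098, 0.095, 0.003] [-0.002, -0.001, 0.536]
```

send_rows(
  plan=[
    [[-0.009,0.032,0],[0,0,0.12],-1],
    [[-0.018,0.064,0],[0,0,0.24],-1],
    [[-0.026,0.096,0],[0,0,0.36],-1],
    [[-0.034,0.124,0],[0,0,0.48],-1],
    [[-0.035,0.128,0.002],[0,0,0.52],-1],
  ],
)

```text
clock: 28.85
eef_pos: [577.6, 114.2, 165.9]
tcp_rot: [-3.139, -0.003, -0.548]
contact_force: [0.2, 0.6, -3.3]
opening: 0.323
```

send_rows(
  plan=[
    [[0.009,0.032,0],[0,0,0.12],-1],
    [[0.018,0.064,0],[0,0,0.24],-1],
    [[0.026,0.096,0],[0,0,0.36],-1],
    [[0.034,0.124,0],[0,0,0.48],-1],
    [[0.035,0.128,0.002],[0,0,0.52],-1],
  ],
)

```text
clock: 29.27
eef_pos: [538.7, -16.8, 163.4]
tcp_rot: [-3.14, -0.002, -1.077]
contact_force: [0.2, -0.1, -2.4]
opening: 0.326
```

```bash
python3 -c "
from h import *
to(C(-2,80,150),-np.pi/2-.056)"
```

```text
from [538.7 -16.8 163.4] [-3.140e+00 -2.000e-03 -1.077e+00] t 29.27 open 0.326
SHIFT [0.0969, 0.0967, 0.0134] ROT [-0.0022, -0.0014, 0.5498] rows 4.4
```

send_rows(
  plan=[
    [[0.024,0.024,0.003],[0,0,0.12],-1],
    [[0.048,0.048,0.006],[0,0,0.24],-1],
    [[0.072,0.072,0.009],[0,0,0.36],-1],
    [[0.094,0.094,0.013],[0,0,0.48],-1],
    [[0.096,0.096,0.013],[0,0,0.54],-1],
  ],
)

```text
clock: 29.68
eef_pos: [497.5, -150.3, 149.4]
tcp_rot: [-3.141, -0.002, -1.626]
contact_force: [-0.3, 0.1, -3.1]
opening: 0.329
```

send_rows(
  plan=[
    [[0,0,0],[0,0,0],-1],
    [[0,0,0],[0,0,0],-1],
    [[0,0,0],[0,0,0],-1],
    [[0,0,0],[0,0,0],-1],
    [[0,0,0],[0,0,0],-1],
  ],
)

```text
clock: 30.1
eef_pos: [497.8, -149.5, 149.5]
tcp_rot: [-3.141, -0.002, -1.623]
contact_force: [-0.9, -0.1, -2.7]
opening: 0.329
```

```bash
python3 -c "
from h import *
to(C(-2,80,90),-np.pi/2-.056)"; python3 carview.py pics/w19.png
```

```text
from [ 497.8 -149.5  149.5] [-3.141e+00 -2.000e-03 -1.623e+00] t 30.1 open 0.329
SHIFT [-0.0017, -0.0016, 0.0595] ROT [-0.0007, -0.0016, 0.0034] rows 1.4
```

View pics/w19.png

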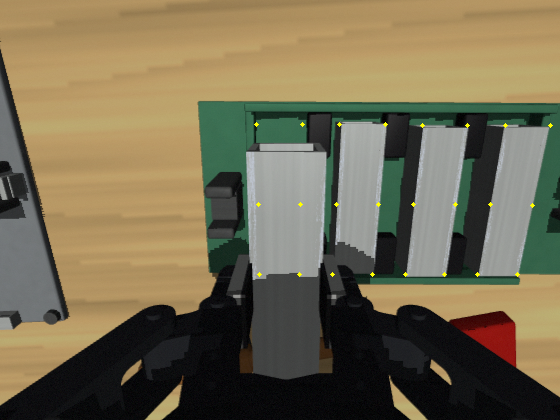

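send_rows(
  plan=[
    [[-0.002,-0.001,0.02],[0,0,0.003],-1],
    [[-0.002,-0.001,0.05],[0,0,0.003],-1],
    [[-0.002,-0.001,0.066],[0,0,0.003],-1],
    [[-0.002,-0.001,0.066],[0,0,0.003],-1],
    [[-0.002,-0.001,0.066],[0,0,0.003],-1],
  ],
)

```text
clock: 30.57
eef_pos: [498.6, -147.2, 83.1]
tcp_rot: [3.141, -0.001, -1.626]
contact_force: [0.1, -0.0, -2.3]
opening: 0.324
```

```bash
python3 -c "
from h import *
to(C(-2,80,46.5),-np.pi/2-.056)
crop('wrist',100,50,400,350,2,'pics/w20.png')"
```

```text
from [ 498.6 -147.2   83.1] [ 3.141e+00 -1.000e-03 -1.626e+00] t 30.57 open 0.324
SHIFT [0.0007, -0.001, 0.0366] ROT [0.0011, -0.0012, 0.0011] rows 0.9
```

View pics/w20.png

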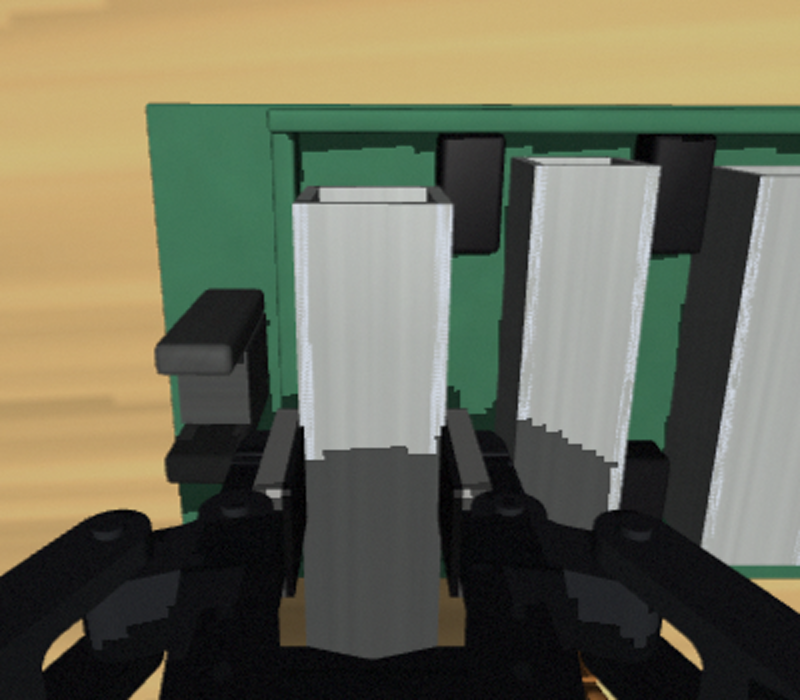

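send_rows(
  plan=[
    [[0.0012,-0.001,0.012],[0,0,0],-1],
    [[0.0012,-0.001,0.024],[0,0,0],-1],
    [[0.0012,-0.001,0.032],[0,0,0],-1],
    [[0.0012,-0.001,0.035],[0,0,0],-1],
    [[0.0012,-0.001,0.0365],[0,0,0],-1],
  ],
)

```text
clock: 31.03
eef_pos: [500.3, -148.8, 47.2]
tcp_rot: [-3.141, -0.002, -1.626]
contact_force: [1.2, -0.1, -2.2]
opening: 0.33
```

```bash
python3 -c "
from h import *
to(C(-2,79.5,44.5),-np.pi/2-.056);print(status.sense()['contact_force'])
crop('wrist',100,50,400,350,2,'pics/w21.png')"
```

```text
from [ 500.3 -148.8   47.2] [-3.141e+00 -2.000e-03 -1.626e+00] t 31.03 open 0.33
SHIFT [-0.0004, 0.0009, 0.0027] ROT [-0.0006, -0.0016, 0.0009] rows 0.1
[ 1.16470951 -0.09819657 -2.17995291]
```

View pics/w21.png

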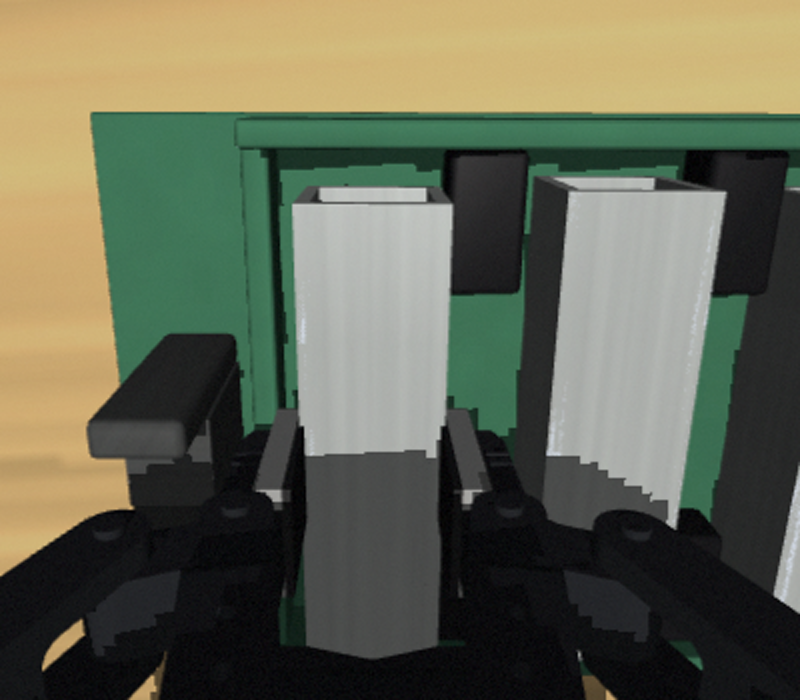

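send_rows(
  plan=[
    [[-0.0004,0.001,0.0015],[0,0,0],-1],
    [[-0.0004,0.001,0.003],[0,0,0],-1],
    [[-0.0004,0.001,0.003],[0,0,0],-1],
    [[-0.0004,0.001,0.003],[0,0,0],-0.2],
    [[-0.0004,0.001,0.003],[0,0,0],-0.2],
  ],
)

```text
clock: 31.5
eef_pos: [499.8, -148.5, 44.7]
tcp_rot: [-3.14, -0.002, -1.626]
contact_force: [0.2, 0.1, 0.2]
opening: 0.4
```

send_rows(
  plan=[
    [[0,0,0],[0,0,0],-0.2],
    [[0,0,-0.01],[0,0,0],-0.2],
    [[0,0,-0.03],[0,0,0],-0.2],
    [[0,0,-0.07],[0,0,0],-0.2],
    [[0,0,-0.1],[0,0,0],-0.2],
  ],
)

```text
clock: 31.92
eef_pos: [499.6, -148.3, 147.0]
tcp_rot: [-3.14, -0.002, -1.626]
contact_force: [1.5, -0.5, 0.1]
opening: 0.4
```

```bash
python3 carview.py pics/w22.png
python3 - <<'E'
from h import *
im=viewer.grab_frame('scene'); crop('',60,105,180,140,4,'pics/s22.png',im)
E
```

```text
(no output)
```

View pics/w22.png

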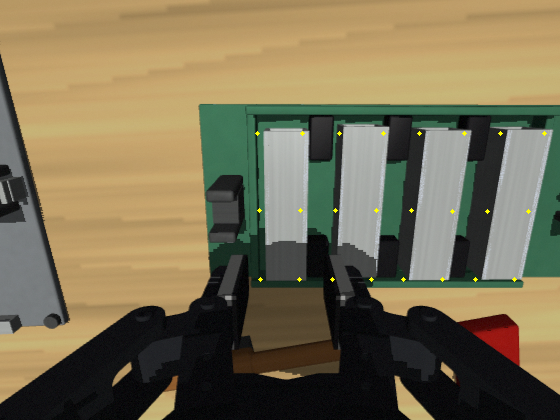

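View pics/s22.png

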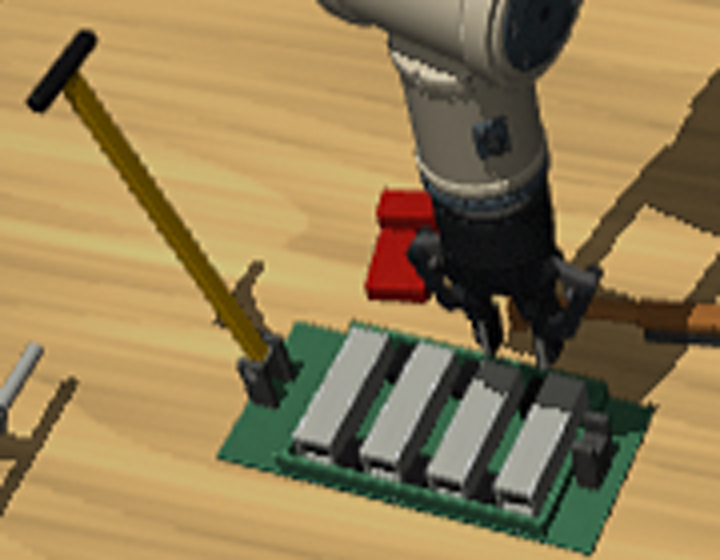

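All four tubes lie in separate slots. Next I'll measure the latch angle from the scene and side views.

Run:
```python
from h import *
S=viewer.camera_params('scene');D=viewer.camera_params('side')
for a in (1.7,1.75,1.8,1.85): 
    P=[C(x,-145+285*np.cos(a),46+285*np.sin(a)) for x in (-35,0,35)]
    print(a,np.round(P[1]),((proj(P,S)-[60,105])*4).round().tolist(),((proj(P,D)-[255,250])*5).round().tolist())
a=1.8
to(C(-22,-145+285*np.cos(a)-45,350),-np.pi/2-.056)
```

```text
1.7 [ 487. -409.  329.] [[133.0, 34.0], [107.0, 70.0], [79.0, 107.0]] [[186.0, 129.0], [285.0, 128.0], [383.0, 126.0]]
1.75 [ 486. -423.  326.] [[115.0, 33.0], [88.0, 68.0], [61.0, 105.0]] [[187.0, 164.0], [287.0, 162.0], [387.0, 161.0]]
1.8 [ 485. -437.  324.] [[97.0, 32.0], [71.0, 67.0], [43.0, 104.0]] [[188.0, 200.0], [289.0, 199.0], [390.0, 197.0]]
1.85 [ 484. -451.  320.] [[80.0, 32.0], [54.0, 67.0], [26.0, 103.0]] [[189.0, 239.0], [291.0, 237.0], [393.0, 236.0]]
from [ 502.8 -149.2  150.3] [-3.131 -0.004 -1.626] t 32.02 open 0.396
SHIFT [0.3344, 0.0217, -0.1986] ROT [-0.0102, -0.0039, 0.001] rows 9.3
```

The latch angle is about 1.83 rad from both cameras. I'll go up, then over and behind the handle with the fingers shut.

send_rows(
  plan=[
    [[0.02,0.01,-0.04],[0,0,0],-1],
    [[0.04,0.02,-0.08],[0,0,0],-1],
    [[0.05,0.022,-0.12],[0,0,0],-1],
    [[0.06,0.022,-0.16],[0,0,0],-1],
    [[0.06,0.022,-0.195],[0,0,0],-1],
  ],
)

```text
clock: 32.43
eef_pos: [474.4, -207.7, 342.6]
tcp_rot: [-3.132, -0.004, -1.627]
contact_force: [0.5, -0.4, -0.5]
opening: -0.003
```

Run:
```python
from h import *
to(C(-22,-258,395),-np.pi/2-.056)
```

```text
from [ 474.4 -207.7  342.6] [-3.132 -0.004 -1.627] t 32.43 open -0.003
SHIFT [0.2771, -0.0021, -0.0512] ROT [-0.01, -0.0044, 0.0] rows 6.8
```

send_rows(
  plan=[
    [[0.01,0,-0.035],[-0.01,-0.004,0],-1],
    [[0.03,0,-0.055],[-0.01,-0.004,0],-1],
    [[0.07,0,-0.055],[-0.01,-0.004,0],-1],
    [[0.11,0,-0.055],[-0.01,-0.004,0],-1],
    [[0.14,0,-0.055],[-0.01,-0.004,0],-1],
  ],
)

```text
clock: 32.85
eef_pos: [465.5, -349.5, 399.2]
tcp_rot: [-3.141, -0.002, -1.627]
contact_force: [0.8, 0.4, -0.5]
opening: -0.0
```

Run:
```python
from h import *
to(C(-22,-258,395),-np.pi/2-.056)
im=viewer.grab_frame('wrist'); cv2.imwrite('pics/w23.png',im[:,:,::-1])
```

```text
from [ 465.5 -349.5  399.2] [-3.141e+00 -2.000e-03 -1.627e+00] t 32.85 open -0.0
SHIFT [0.1348, -0.0026, 0.0045] ROT [-0.001, -0.0018, 0.0001] rows 3.2
```

View pics/w23.png

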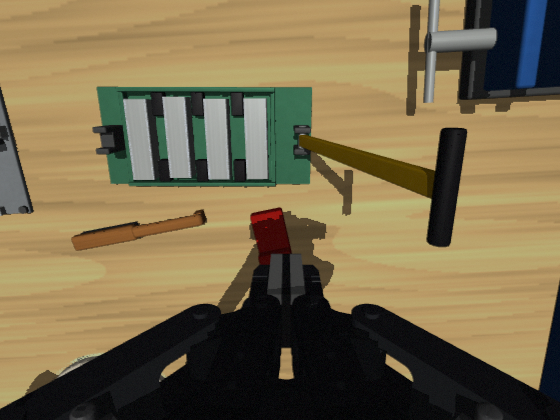

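Run:
```python
from h import *
c=viewer.camera_params('wrist')
for uv in ((453,130),(447,187),(438,243)):
  p=ray(uv,c,323); d=p-np.array([*CAR[:2],0]); a=CAR[2]; print(p.round(1),'car',round(d[0]*np.cos(a)+d[1]*np.sin(a),1),round(-d[0]*np.sin(a)+d[1]*np.cos(a),1))
```

```text
[ 517.6 -449.9  323. ] car 33.0 -220.5
[ 485.  -449.2  323. ] car 0.5 -221.6
[ 449.8 -446.4  323. ] car -34.8 -220.9
```

The handle is at (447,187), carrier y about -220, which agrees. I'll move over behind it.

send_rows(
  plan=[
    [[0.035,-0.001,0],[0,0,0],-1],
    [[0.07,-0.002,0],[0,0,0],-1],
    [[0.105,-0.003,0],[0,0,0],-1],
    [[0.137,-0.003,0],[0,0,0],-1],
    [[0.137,-0.003,0],[0,0,0],-1],
  ],
)

```text
clock: 33.32
eef_pos: [458.8, -495.1, 397.9]
tcp_rot: [3.14, -0.005, -1.632]
contact_force: [0.3, 1.4, -0.8]
opening: -0.005
```

Run:
```python
from h import *
to(C(-22,-260,332),-np.pi/2-.056)
im=viewer.grab_frame('wrist'); cv2.imwrite('pics/w24.png',im[:,:,::-1])
```

```text
from [ 458.8 -495.1  397.9] [ 3.14  -0.005 -1.632] t 33.32 open -0.005
SHIFT [-0.0093, -0.0011, 0.0659] ROT [0.0013, -0.0054, -0.0048] rows 1.6
```

View pics/w24.png

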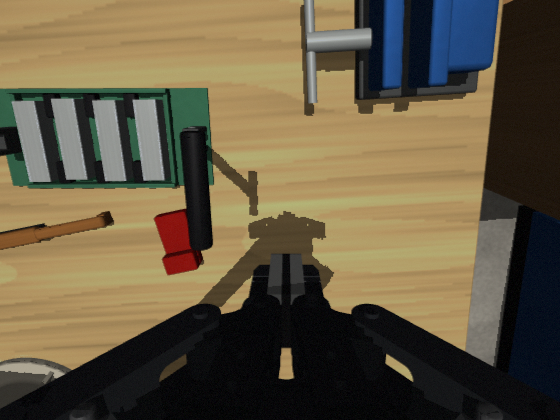

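send_rows(
  plan=[
    [[0,-0.001,0.02],[0,-0.005,-0.005],-1],
    [[0,-0.001,0.045],[0,-0.005,-0.005],-1],
    [[0,-0.001,0.064],[0,-0.005,-0.005],-1],
    [[0,-0.001,0.064],[0,-0.005,-0.005],-1],
    [[0,-0.001,0.064],[0,-0.005,-0.005],-1],
  ],
)

```text
clock: 33.78
eef_pos: [459.9, -491.6, 333.7]
tcp_rot: [3.139, 0.003, -1.626]
contact_force: [0.1, 0.1, -0.3]
opening: -0.001
```

Run:
```python
from h import *
for a in (1.83,1.7,1.5,1.3,1.1,.95,.85,.75):
    hy=-145+285*np.cos(a); hz=46+285*np.sin(a)
    print(a); to(C(-22,hy-20,hz+12),-np.pi/2-.056)
```

```text
1.83
from [ 459.9 -491.6  333.7] [ 3.139e+00  3.000e-03 -1.626e+00] t 33.78 open -0.001
SHIFT [-0.0274, -0.0002, 0.0003] ROT [0.0026, 0.0032, 0.001] rows 0.7
1.7
from [ 459.9 -491.6  333.7] [ 3.139e+00  3.000e-03 -1.626e+00] t 33.78 open -0.001
SHIFT [-0.0637, -0.0003, -0.0068] ROT [0.0026, 0.0032, 0.001] rows 1.5
1.5
from [ 459.9 -491.6  333.7] [ 3.139e+00  3.000e-03 -1.626e+00] t 33.78 open -0.001
SHIFT [-0.1206, -0.0003, -0.0082] ROT [0.0026, 0.0032, 0.001] rows 2.9
1.3
from [ 459.9 -491.6  333.7] [ 3.139e+00  3.000e-03 -1.626e+00] t 33.78 open -0.001
SHIFT [-0.1766, -0.0004, 0.0016] ROT [0.0026, 0.0032, 0.001] rows 4.2
1.1
from [ 459.9 -491.6  333.7] [ 3.139e+00  3.000e-03 -1.626e+00] t 33.78 open -0.001
SHIFT [-0.2296, -0.0006, 0.0224] ROT [0.0026, 0.0032, 0.001] rows 5.5
0.95
from [ 459.9 -491.6  333.7] [ 3.139e+00  3.000e-03 -1.626e+00] t 33.78 open -0.001
SHIFT [-0.2661, -0.0007, 0.0447] ROT [0.0026, 0.0032, 0.001] rows 6.5
0.85
from [ 459.9 -491.6  333.7] [ 3.139e+00  3.000e-03 -1.626e+00] t 33.78 open -0.001
SHIFT [-0.2883, -0.0007, 0.0625] ROT [0.0026, 0.0032, 0.001] rows 7.1
0.75
from [ 459.9 -491.6  333.7] [ 3.139e+00  3.000e-03 -1.626e+00] t 33.78 open -0.001
SHIFT [-0.3087, -0.0008, 0.0824] ROT [0.0026, 0.0032, 0.001] rows 7.7
```

send_rows(
  plan=[
    [[-0.02,0,0],[0,0,0],-1],
    [[-0.04,0,-0.003],[0,0,0],-1],
    [[-0.06,0,-0.006],[0,0,0],-1],
    [[-0.08,0,-0.008],[0,0,0],-1],
    [[-0.1,0,-0.009],[0,0,0],-1],
  ],
)

```text
clock: 34.2
eef_pos: [466.0, -391.1, 345.8]
tcp_rot: [-3.141, 0.001, -1.626]
contact_force: [1.0, -0.3, 0.0]
opening: -0.0
```

Run:
```python
from h import *
im=viewer.grab_frame('side');im2=viewer.grab_frame('wrist'); cv2.imwrite('pics/d25.png',np.hstack([im[:,200:450],im2])[:,:,::-1][:, :800])
for a in (1.5,1.3,1.1,.95,.85):
    hy=-145+285*np.cos(a); hz=46+285*np.sin(a)
    print(a); to(C(-22,hy-20,hz+12),-np.pi/2-.056)
```

```text
1.5
from [ 466.2 -389.6  345.9] [-3.141e+00  2.000e-03 -1.624e+00] t 34.3 open 0.003
SHIFT [-0.0183, 0.0003, 0.0037] ROT [-0.0002, 0.0021, 0.0031] rows 0.4
1.3
from [ 466.2 -389.6  345.9] [-3.141e+00  2.000e-03 -1.624e+00] t 34.3 open 0.003
SHIFT [-0.0743, 0.0001, 0.0134] ROT [-0.0002, 0.0021, 0.0031] rows 1.8
1.1
from [ 466.2 -389.6  345.9] [-3.141e+00  2.000e-03 -1.624e+00] t 34.3 open 0.003
SHIFT [-0.1273, -0.0, 0.0342] ROT [-0.0002, 0.0021, 0.0031] rows 3.2
0.95
from [ 466.2 -389.6  345.9] [-3.141e+00  2.000e-03 -1.624e+00] t 34.3 open 0.003
SHIFT [-0.1638, -0.0002, 0.0564] ROT [-0.0002, 0.0021, 0.0031] rows 4.2
0.85
from [ 466.2 -389.6  345.9] [-3.141e+00  2.000e-03 -1.624e+00] t 34.3 open 0.003
SHIFT [-0.1861, -0.0002, 0.0742] ROT [-0.0002, 0.0021, 0.0031] rows 4.8
```

View pics/d25.png

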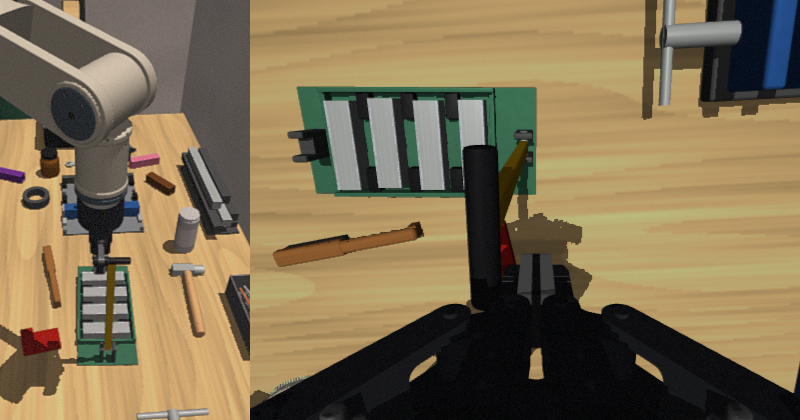

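The bar is following, with the handle just left of the fingers. Continuing along the arc.

send_rows(
  plan=[
    [[-0.03,0,0.006],[0,0,0],-1],
    [[-0.06,0,0.012],[0,0,0],-1],
    [[-0.09,0,0.02],[0,0,0],-1],
    [[-0.12,0,0.032],[0,0,0],-1],
    [[-0.15,0,0.048],[0,0,0],-1],
  ],
)

```text
clock: 34.72
eef_pos: [475.3, -239.3, 300.4]
tcp_rot: [-3.137, 0.0, -1.624]
contact_force: [0.5, -0.0, 0.9]
opening: 0.001
```

send_rows(
  plan=[
    [[-0.015,0,0.01],[0,0,0],-1],
    [[-0.03,0,0.02],[0,0,0],-1],
    [[-0.042,0,0.03],[0,0,0],-1],
    [[-0.05,0,0.036],[0,0,0],-1],
    [[-0.05,0,0.036],[0,0,0],-1],
  ],
)

```text
clock: 35.13
eef_pos: [478.0, -188.3, 263.8]
tcp_rot: [-3.138, 0.001, -1.623]
contact_force: [-0.4, 0.3, -0.2]
opening: 0.002
```

Run:
```python
from h import *
im=viewer.grab_frame('side');im2=viewer.grab_frame('wrist'); cv2.imwrite('pics/d26.png',np.hstack([im[:,200:440],im2])[:,:,::-1])
to(C(-22,0,250),-np.pi/2-.056)
```

```text
from [ 478.5 -189.8  264.8] [-3.137 -0.    -1.624] t 35.23 open 0.001
SHIFT [0.037, 0.0016, 0.0149] ROT [-0.0049, -0.0005, 0.0033] rows 1.0
```

View pics/d26.png

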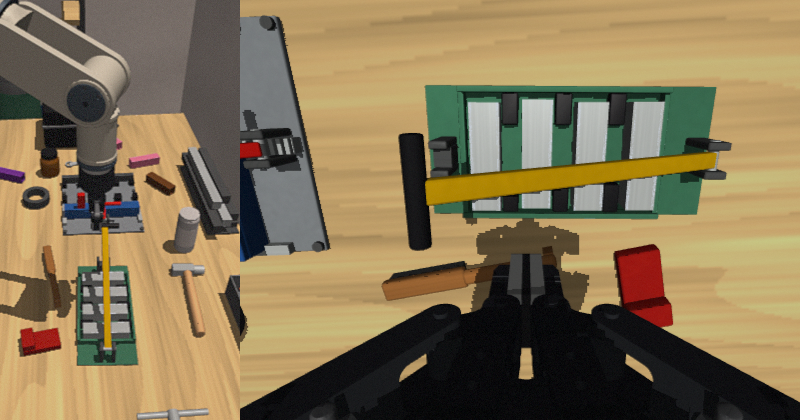

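The bar is falling. I'll rise and look again.

send_rows(
  plan=[
    [[0,0,0],[0,0,0],-1],
    [[0,0,0],[0,0,0],-1],
    [[0,0,0],[0,0,0],-1],
    [[0,0,0],[0,0,0],-1],
    [[0,0,0],[0,0,0],-1],
  ],
)

```text
clock: 35.65
eef_pos: [478.5, -190.1, 265.0]
tcp_rot: [-3.137, -0.001, -1.624]
contact_force: [-0.3, 0.3, 0.2]
opening: -0.001
```

Run:
```python
from h import *
c=viewer.camera_params('wrist')
im=viewer.grab_frame('wrist').copy()
draw(im,c,np.array([C(x,140,46) for x in (-35,0,35)]),(255,0,0))
draw(im,c,np.array([C(x,-145+285*np.cos(.06),46+285*np.sin(.06)) for x in (-35,0,35)]),(0,255,255))
cv2.imwrite('pics/w27.png',im[:,:,::-1])
crop('scene',60,105,180,140,4,'pics/s27.png')
```

```text
(no output)
```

View pics/w27.png

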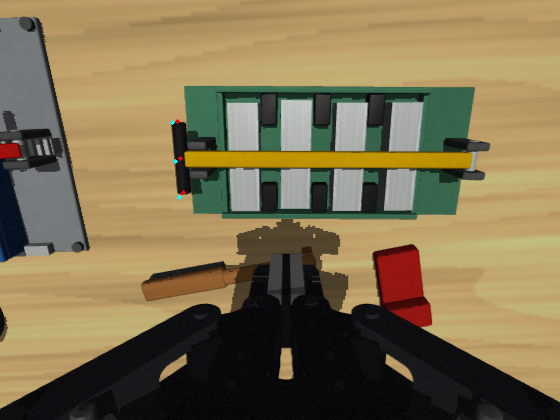

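View pics/s27.png

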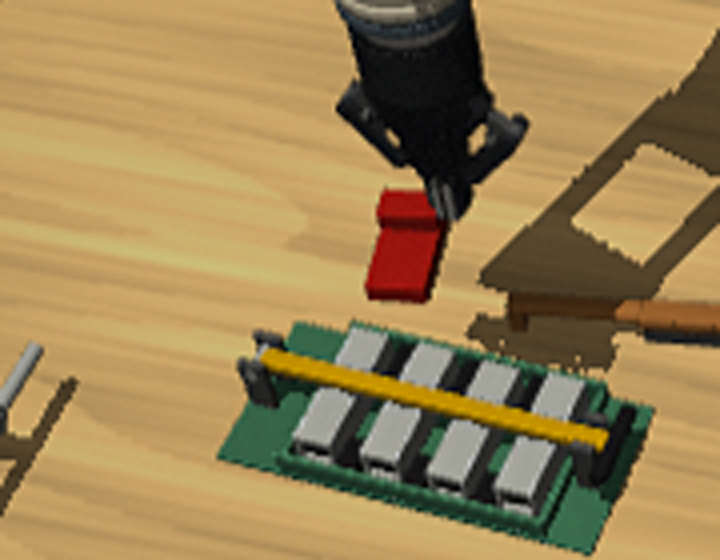

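The bar is closed in its catch, with the handle on the predicted closed points (180,158). Now the clamp handle.

Run:
```python
from h import *
S=viewer.camera_params('scene')
for a in (0,.06,.12): print(a,((proj([C(x,-145+285*np.cos(a),46+285*np.sin(a)) for x in (-35,35)],S)-[60,105])*4).round().tolist())
route(J(-65,-121,180),-np.pi/2-.017,2)
```

```text
0 [[629.0, 404.0], [596.0, 478.0]]
0.06 [[627.0, 390.0], [593.0, 464.0]]
0.12 [[623.0, 376.0], [588.0, 450.0]]
from [ 478.5 -190.   264.9] [-3.137 -0.    -1.624] t 35.75 open -0.006
CALL 0 [-0.158, 0.019, 0.042] [-0.002, -0.0, -0.018]
CALL 1 [-0.158, 0.016, 0.042] [-0.002, -0.0, -0.018]
```

send_rows(
  plan=[
    [[-0.035,0.004,0.009],[0,0,-0.018],0],
    [[-0.07,0.008,0.018],[0,0,-0.018],0],
    [[-0.105,0.012,0.027],[0,0,-0.018],0],
    [[-0.14,0.017,0.037],[0,0,-0.018],0],
    [[-0.158,0.019,0.042],[0,0,-0.018],0],
  ],
)

```text
clock: 36.17
eef_pos: [466.8, -28.5, 221.8]
tcp_rot: [-3.138, 0.0, -1.605]
contact_force: [0.2, -0.5, -0.1]
opening: 0.503
```

send_rows(
  plan=[
    [[-0.035,0.004,0.009],[0,0,-0.018],0],
    [[-0.07,0.008,0.018],[0,0,-0.018],0],
    [[-0.105,0.012,0.027],[0,0,-0.018],0],
    [[-0.14,0.015,0.037],[0,0,-0.018],0],
    [[-0.158,0.016,0.042],[0,0,-0.018],0],
  ],
)

```text
clock: 36.58
eef_pos: [455.6, 132.9, 179.0]
tcp_rot: [-3.139, 0.001, -1.586]
contact_force: [1.5, -0.3, -0.3]
opening: 0.501
```

Run:
```python
from h import *
to(J(-65,-121,89),-np.pi/2-.017)
im=viewer.grab_frame('wrist').copy(); c=viewer.camera_params('wrist')
draw(im,c,np.array([J(-65+a,-122+b,101) for a in (-12,12) for b in (-9,9)]))
cv2.imwrite('pics/w28.png',im[:,:,::-1])
```

```text
from [455.6 132.9 179. ] [-3.139e+00  1.000e-03 -1.586e+00] t 36.58 open 0.501
SHIFT [0.0052, -0.0015, 0.09] ROT [-0.0029, 0.0008, 0.0018] rows 2.2
```

View pics/w28.png

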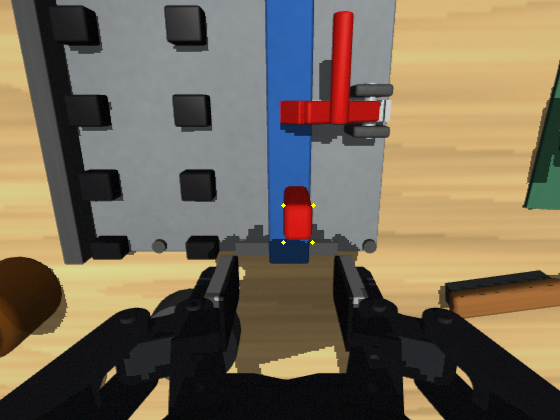

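The handle is at (298,222) as predicted, and the nests are empty. I'll descend, grip and push forward.

send_rows(
  plan=[
    [[0.006,-0.001,0.03],[0,0,0],0],
    [[0.006,-0.001,0.06],[0,0,0],0],
    [[0.006,-0.001,0.086],[0,0,0],0],
    [[0.006,-0.001,0.089],[0,0,0],0],
    [[0.006,-0.001,0.089],[0,0,0],0],
  ],
  squeeze=40,
)

```text
clock: 37.05
eef_pos: [455.8, 127.9, 88.5]
tcp_rot: [3.141, 0.0, -1.586]
contact_force: [0.8, -0.9, 1.2]
opening: 0.502
```

send_rows(
  plan=[
    [[0,0,0],[0,0,0],-1],
    [[0,0,0],[0,0,0],-1],
    [[0,0,0],[0,0,0],-1],
    [[0,0,0],[0,0,0],-1],
    [[0,0,0],[0,0,0],-1],
  ],
)

```text
clock: 37.47
eef_pos: [456.6, 128.0, 89.9]
tcp_rot: [-3.14, 0.001, -1.586]
contact_force: [-1.5, -1.9, 7.9]
opening: 0.203
```

Run:
```python
from h import *
to(J(-65,-67,89),-np.pi/2-.017)
```

```text
from [456.6 128.   89.9] [-3.140e+00  1.000e-03 -1.586e+00] t 37.47 open 0.203
SHIFT [-0.0538, -0.0008, 0.001] ROT [-0.0012, 0.0008, 0.0022] rows 1.3
```

send_rows(
  plan=[
    [[-0.012,0,0],[0,0,0],-1],
    [[-0.026,0,0],[0,0,0],-1],
    [[-0.04,0,0],[0,0,0],-1],
    [[-0.05,-0.0005,0],[0,0,0],-1],
    [[-0.054,-0.0005,0],[0,0,0],-1],
  ],
)

```text
clock: 37.88
eef_pos: [457.3, 181.0, 90.0]
tcp_rot: [-3.141, -0.002, -1.583]
contact_force: [6.0, -38.0, 3.1]
opening: 0.201
```

send_rows(
  plan=[
    [[-0.002,0,0],[0,0,0],-1],
    [[-0.003,0,0],[0,0,0],-1],
    [[-0.004,0,0],[0,0,0],-1],
    [[-0.004,0,0],[0,0,0],-1],
    [[-0.004,0,0],[0,0,0],-1],
  ],
)

```text
clock: 38.3
eef_pos: [457.3, 181.0, 90.0]
tcp_rot: [3.141, -0.008, -1.582]
contact_force: [6.7, -31.5, -1.6]
opening: 0.207
```

Run:
```python
from h import *
to(J(-65,-67,89),-np.pi/2-.017); print(status.sense()['contact_force'])
```

```text
from [457.3 181.   90. ] [ 3.141 -0.008 -1.582] t 38.3 open 0.207
SHIFT [-0.0007, -0.0009, 0.001] ROT [0.0003, -0.0081, 0.006] rows 0.1
[  6.73280118 -31.45480453  -1.59758531]
```

The bar is home against its stop. I'll release, rise and go over the rod.

send_rows(
  plan=[
    [[0,0,0],[0,0,0],-0.1],
    [[0,0,0],[0,0,0],-0.1],
    [[0,0,-0.02],[0,0,0],-0.1],
    [[0,0,-0.06],[0,0,0],-0.1],
    [[0,0,-0.08],[0,0,0],-0.1],
  ],
)

```text
clock: 38.72
eef_pos: [458.5, 182.5, 173.4]
tcp_rot: [-3.139, -0.006, -1.582]
contact_force: [0.8, 1.7, 0.5]
opening: 0.449
```

Run:
```python
from h import *
to(J(36,-149,165),-np.pi/2-.017)
```

```text
from [458.5 182.5 173.4] [-3.139 -0.006 -1.582] t 38.72 open 0.449
SHIFT [0.0834, -0.1003, 0.0092] ROT [-0.0026, -0.0061, 0.006] rows 3.1
```

send_rows(
  plan=[
    [[0.021,-0.025,0.002],[0,0,0.005],-0.1],
    [[0.042,-0.05,0.004],[0,-0.006,0.005],-0.1],
    [[0.063,-0.075,0.006],[0,-0.006,0.005],-0.1],
    [[0.083,-0.1,0.009],[0,-0.006,0.005],-0.1],
    [[0.083,-0.1,0.009],[0,-0.006,0.005],-0.1],
  ],
)

```text
clock: 39.13
eef_pos: [562.2, 96.1, 166.2]
tcp_rot: [-3.134, 0.0, -1.589]
contact_force: [-2.0, 0.4, 0.7]
opening: 0.449
```

Run:
```python
from h import *
to(J(36,-149,84),-np.pi/2-.017)
im=viewer.grab_frame('wrist').copy(); c=viewer.camera_params('wrist')
r=np.hypot(45,14);a0=np.arctan2(14,45)
for a,col in ((.65,(255,255,0)),(.75,(0,255,255))): draw(im,c,np.array([J(x,-175+r*np.cos(a0+a),40+r*np.sin(a0+a)) for x in (34,58)]),col)
draw(im,c,np.array([J(-65+a,-67+b,101) for a in (-12,12) for b in (-9,9)]))
cv2.imwrite('pics/w29.png',im[:,:,::-1])
```

```text
from [562.2  96.1 166.2] [-3.134  0.    -1.589] t 39.13 open 0.449
SHIFT [-0.0018, 0.005, 0.0821] ROT [-0.0077, 0.0003, -0.0007] rows 2.0
```

View pics/w29.png

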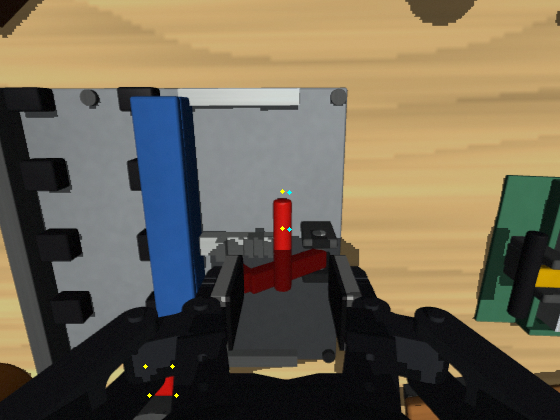

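The rod (282,200–245) lies between the jaws and matches a lift of about 0.65 rad. Descend and grip.

send_rows(
  plan=[
    [[-0.001,0.004,0.03],[-0.007,0,0],-0.1],
    [[-0.001,0.004,0.06],[-0.007,0,0],-0.1],
    [[-0.001,0.004,0.082],[-0.007,0,0],-0.1],
    [[-0.001,0.004,0.082],[-0.007,0,0],-0.1],
    [[-0.001,0.004,0.082],[-0.007,0,0],-0.1],
  ],
)

```text
clock: 39.6
eef_pos: [555.5, 99.0, 83.6]
tcp_rot: [3.138, 0.001, -1.589]
contact_force: [-0.5, 0.5, -0.1]
opening: 0.448
```

send_rows(
  plan=[
    [[0,0,0],[0,0,0],-1],
    [[0,0,0],[0,0,0],-1],
    [[0,0,0],[0,0,0],-1],
    [[0,0,0],[0,0,0],-1],
    [[0,0,0],[0,0,0],-1],
  ],
)

```text
clock: 40.02
eef_pos: [556.4, 99.5, 85.2]
tcp_rot: [3.14, 0.002, -1.589]
contact_force: [-1.8, 2.5, 7.3]
opening: 0.121
```

Run:
```python
from h import *
r=np.hypot(45,14);a0=np.arctan2(14,45)
for a in (.65,.5,.35,.2,.1,0,-.05):
  print(a); to(J(36,-175+r*np.cos(a0+a),43+r*np.sin(a0+a)),-np.pi/2-.017)
```

```text
0.65
from [556.4  99.5  85.2] [ 3.140e+00  2.000e-03 -1.589e+00] t 40.02 open 0.121
SHIFT [0.0001, -0.0015, 0.0038] ROT [0.0013, 0.0016, -0.001] rows 0.1
0.5
from [556.4  99.5  85.2] [ 3.140e+00  2.000e-03 -1.589e+00] t 40.02 open 0.121
SHIFT [-0.0053, -0.0015, 0.0083] ROT [0.0013, 0.0016, -0.001] rows 0.2
0.35
from [556.4  99.5  85.2] [ 3.140e+00  2.000e-03 -1.589e+00] t 40.02 open 0.121
SHIFT [-0.01, -0.0015, 0.0136] ROT [0.0013, 0.0016, -0.001] rows 0.4
0.2
from [556.4  99.5  85.2] [ 3.140e+00  2.000e-03 -1.589e+00] t 40.02 open 0.121
SHIFT [-0.0138, -0.0015, 0.0195] ROT [0.0013, 0.0016, -0.001] rows 0.6
0.1
from [556.4  99.5  85.2] [ 3.140e+00  2.000e-03 -1.589e+00] t 40.02 open 0.121
SHIFT [-0.0158, -0.0015, 0.0238] ROT [0.0013, 0.0016, -0.001] rows 0.7
0
from [556.4  99.5  85.2] [ 3.140e+00  2.000e-03 -1.589e+00] t 40.02 open 0.121
SHIFT [-0.0175, -0.0015, 0.0282] ROT [0.0013, 0.0016, -0.001] rows 0.8
-0.05
from [556.4  99.5  85.2] [ 3.140e+00  2.000e-03 -1.589e+00] t 40.02 open 0.121
SHIFT [-0.0181, -0.0015, 0.0305] ROT [0.0013, 0.0016, -0.001] rows 0.9
```

send_rows(
  plan=[
    [[-0.0025,0,0.002],[0,0,0],-1],
    [[-0.0053,0,0.0045],[0,0,0],-1],
    [[-0.008,0,0.0072],[0,0,0],-1],
    [[-0.01,0,0.01],[0,0,0],-1],
    [[-0.012,0,0.013],[0,0,0],-1],
  ],
)

```text
clock: 40.43
eef_pos: [556.8, 110.9, 72.9]
tcp_rot: [3.141, 0.001, -1.588]
contact_force: [-2.7, -3.6, 6.0]
opening: 0.118
```

send_rows(
  plan=[
    [[-0.0018,0,0.003],[0,0,0],-1],
    [[-0.003,0,0.006],[0,0,0],-1],
    [[-0.004,0,0.009],[0,0,0],-1],
    [[-0.005,0,0.012],[0,0,0],-1],
    [[-0.0055,0,0.015],[0,0,0],-1],
  ],
)

```text
clock: 40.85
eef_pos: [557.2, 116.4, 58.9]
tcp_rot: [3.141, 0.0, -1.588]
contact_force: [-12.6, -9.1, 50.0]
opening: 0.119
```

Run:
```python
from h import *
to(J(36,-130,57),-np.pi/2-.017);print(status.sense()['contact_force'])
```

```text
from [557.2 116.4  58.9] [ 3.141  0.    -1.588] t 40.85 open 0.119
SHIFT [-0.0007, -0.001, 0.0019] ROT [0.0003, 0.0003, -0.0001] rows 0.1
[-12.63990947  -9.12855663  49.96591041]
```

Resistance builds at the bottom, so the pawl is seated. I'll open and retract.

send_rows(
  plan=[
    [[0,0,0],[0,0,0],-0.1],
    [[0,0,0],[0,0,0],-0.1],
    [[0,0,0],[0,0,0],-0.1],
    [[0,0,-0.03],[0,0,0],-0.1],
    [[0,0,-0.07],[0,0,0],-0.1],
  ],
)

```text
clock: 41.27
eef_pos: [554.7, 116.1, 126.4]
tcp_rot: [3.135, -0.001, -1.588]
contact_force: [0.8, 0.4, -0.9]
opening: 0.451
```

send_rows(
  plan=[
    [[0,-0.02,-0.04],[0,0,0],0],
    [[0,-0.04,-0.08],[0,0,0],0],
    [[0,-0.06,-0.12],[0,0,0],0],
    [[0,-0.08,-0.15],[0,0,0],0],
    [[0,-0.1,-0.15],[0,0,0],0],
  ],
)

```text
clock: 41.68
eef_pos: [660.1, 115.2, 284.2]
tcp_rot: [-3.137, 0.002, -1.588]
contact_force: [1.5, 0.4, -0.2]
opening: 0.5
```

Run:
```python
from h import *
im=viewer.grab_frame('wrist').copy(); c=viewer.camera_params('wrist')
def dr(im,c):
    draw(im,c,np.array([J(34,-130,54),J(58,-130,54)]+[J(-65+a,-67+b,101) for a in (-12,12) for b in (-9,9)]))
    draw(im,c,np.array([C(x,140,46) for x in (-35,0,35)]))
dr(im,c); cv2.imwrite('pics/w30.png',im[:,:,::-1])
im=viewer.grab_frame('scene').copy(); 
a=cv2.resize(im[190:300,235:365],None,fx=4,fy=4,interpolation=cv2.INTER_CUBIC); cv2.imwrite('pics/s30a.png',a[:,:,::-1])
crop('side',255,165,95,75,8,'pics/d30.png'); cv2.imwrite('pics/s30.png',im[:,:,::-1])
print(status.sense()['eef_pos'])
```

```text
[656.64258973 114.54266162 275.63128224]
```

View pics/w30.png

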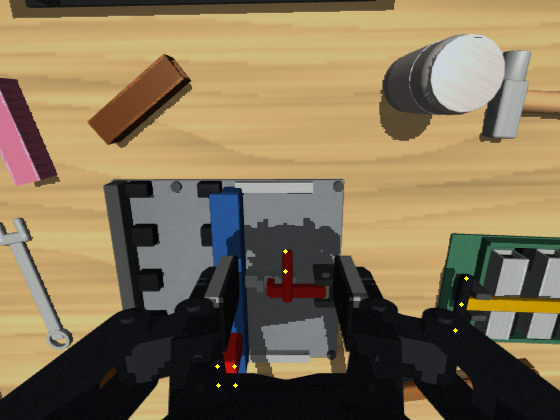

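View pics/d30.png

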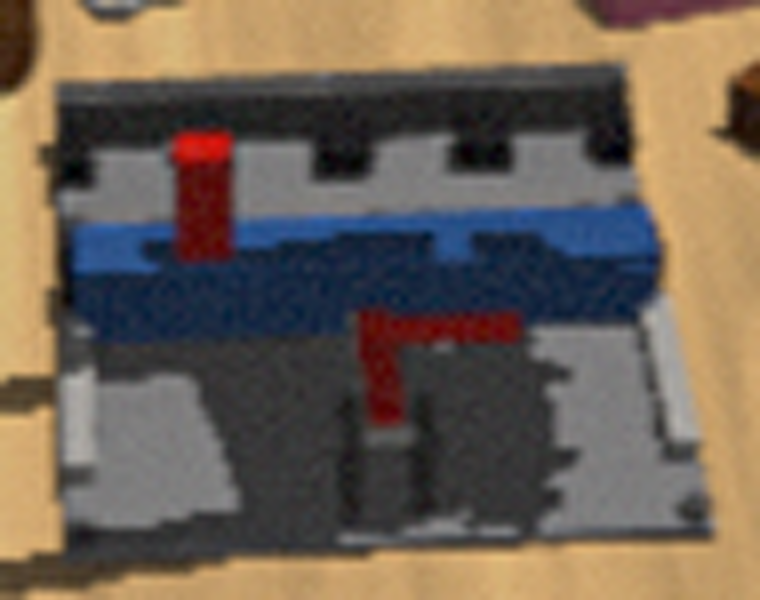

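View pics/s30.png

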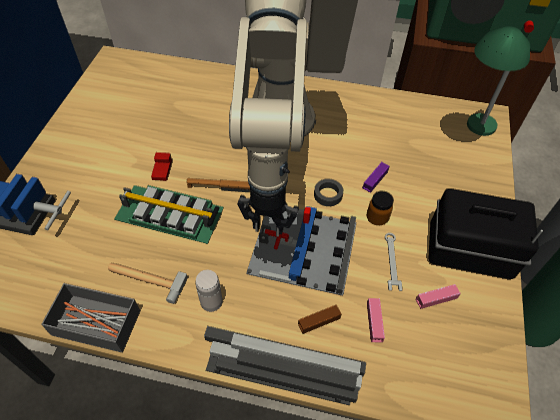

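In the side view the pawl rod and the bar are back at their starting pixels. One last look at the carrier before handing in.

Run:
```python
from h import *
im=viewer.grab_frame('scene').copy(); S=viewer.camera_params('scene')
a=cv2.resize(im[175:250,105:235],None,fx=6,fy=6,interpolation=cv2.INTER_CUBIC)
for y in (-82.5,-27.5,27.5,79.5): draw(a,S,np.array([C(x,y+b,35) for x in (-55,55) for b in (-15,15)]),s=6,off=(105,175))
cv2.imwrite('pics/s31.png',a[:,:,::-1]); print(status.sense()['qvel'].round(3),status.sense()['contact_force'])
```

```text
[ 0.005 -0.002  0.036 -0.003  0.001  0.002] [-0.60265402  0.64395453 -1.06739886]
```

View pics/s31.png

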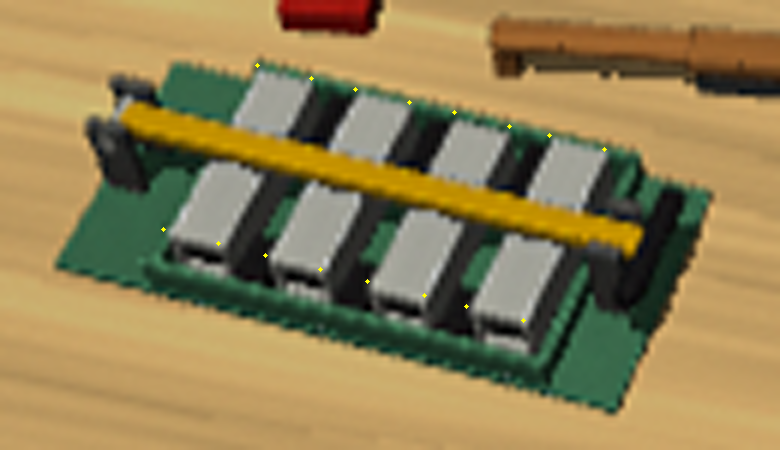

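All four tubes lie flat in separate slots under the closed bar, and the arm is clear. Handing in.

```bash
python3 -c "
from rig import job,status
print(job.sign_off(), status.sense()['clock'])"
```

```text
the job is handed in; nothing more can be done
the job is handed in; nothing more can be done
```

I finished the whole sequence and handed it in with about 42 s on the clock. `sign_off` reports no verdict, so what follows rests on my own checks.

**What I did:** I lifted the pawl to about 0.7 rad and slid the clamp bar back to its stop. All four tubes went into their own carrier slots. I pushed the hold-down bar over until it fell into its catch. Then I pushed the clamp bar forward to its stop, lowered the pawl and retracted the arm.

**Last checks:**
- **Tubes:** the final scene picture shows all four flat in separate slots. They sit about 1.5 px (roughly 3 mm) from where my model put them, well inside the 20 mm limit.
- **Hold-down bar:** its handle matched the predicted closed position in the wrist and scene views.
- **Clamp bar and pawl:** in the side view both were back at their starting pixels. The bar had met its stop at about 30–38 N and the pawl at about 50 N.
- **Bystanders:** all looked unmoved.
- **Arm:** at hand-in it was above the jig and touching nothing, with the force reading near zero.

**One disagreement:** my first carrier fit assumed the base plate was centred on the carrier's origin. It is about 9 mm off, so I corrected the pose from the blocks between the slots before placing the first tube.

I saw no tube knocked aside and no slackening of the grip during the run.

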